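Clamp the column in the chuck and hang up the ring spanners

ROBOT

A 6-joint arm with a two-finger parallel gripper is mounted at the origin on the work surface. World frame = base frame: x ahead of the robot, y to its left, z up, the work surface at z = 0. Lengths are in m, angles in rad, forces in N, time in s.
With the tool pointing down it reaches from about 0.4 to 0.825 m from the base axis. Payload 7 kg.
Tool frame: the origin (TCP) lies at the very end of the fingers, on their centre line; the grasp point (between the pads) lies arm.hold_point_z behind it (arm.hold_point_z is the distance from the TCP to the grasp point, in m); z points along the fingers, y is the line along which they close (so a half turn about z gives the same grasp; the last joint's range is limited). The gripper opens to 88 mm and grips with 3 to 60 N. Pads are 19 mm wide; open, the fingers measure 130 mm over their backs; the gripper's body (78 mm by 193 mm) begins 47 mm behind the grasp point.
Start: joints at [-0.814, 0.359, 0.012, 0, -1.224, -0.288], TCP at [0.305, -0.602, 0.227] pointing down, gripper open.
Joint ranges: [-3.07, 3.07], [-1.43, 2.12], [-1.02, 1.25], [-3.03, 1.67], [-3.05, -0], [-3.03, 3.03]. Speed limits (rad/s): [2.39, 2.39, 3.01, 3.14, 3.14, 3.14].

INTERFACE

Orientations are given as [roll, pitch, yaw] about the fixed x, y, z axes, in that order (R = Rz(yaw) Ry(pitch) Rx(roll)).
In Python, from station import arm gives the robot as it stands.
- The arm moves only by the shell command python3 nudge.py 'ROWS' [FORCE]. ROWS is a JSON list of rows, 1 to 20 of them, each of 5 numbers: the finger opening in m, then dx, dy, dz in m, then a turn about the tool's z in rad; each row is the pose to reach, as a shift and turn from the pose commanded when the command began, along the tool's axes at that moment; what a row does not reach only later rows make up. A row lasts 1/12 s, in which the tool goes at most 0.0417 m and 0.125 rad, less where a joint would pass 70% of its speed; a pose out of reach is approached as far as the arm can. The fingers move at their own pace and stop on an object; FORCE is the grip in N (left out, the last holds). Time passes only in rows, so rows that do not move let the fingers close. It prints the time, the measured TCP pose, the force, the opening and the grip force at its end.
- arm.get_state(): the state, without advancing time (a new reading comes with each control period).
- arm.grab_frame(name): name is "scene" or "top" or "wrist"; returns the picture (420x560x3 uint8, red, green, blue); there is no depth.
- arm.camera_params(name): a dict with "fx", "fy", "cx", "cy" (pixels), "T" (4x4, takes a point from camera to world coordinates); the wrist camera has in their place "hand_eye" (4x4, takes a point from camera to tool coordinates, whose origin is the TCP and whose axes are the flange's). Camera axes: x right, y down, z forward; pixel columns grow to the right and rows downward; lengths in m; the calibration is good to about 2 mm. A picture is of the moment at which its call begins: read the wrist's pose just before it. camera_params takes no time and is no camera call.
- arm.job_done(): hands the job in; it is judged then, once.
The state is a dict: "t": time; "q": joint angles; "qd": joint speeds; "joint_efforts": joint torques, N m; "eef_pos": TCP position; "ee_rot": TCP orientation; "force": force on the tool from outside, world axes, zero at the start; "moment": the same for the moment, N m; "width": finger opening in m; "gripper_force": force on a finger pad.
Only numpy, scipy, OpenCV 4.12 (cv2) and the standard library are available. Lean on these libraries where they do the work, as an engineer would, in place of code of your own. Each camera call takes 0.05 s, during which the arm holds its last target. There are 200 camera calls.

TASK

Make the column station ready for a fitting change: turn the sleeve of the chuck fully back, anticlockwise, to open its jaws, stand the thick steel column upright in it, down to the bottom of the bore, then turn the sleeve clockwise to its stop so that the jaws hold it firmly. Hang every ring spanner lying on the bench by its eye on a peg of the rail, one to a peg, hanging freely and at rest. Leave the two slim columns in the rack and knock no bottle or jar over.

Things in the scene. Friction and masses are not known exactly. Their poses are not given: they have to be found in the camera images.
- column: The thick steel chromatography column: a plain rod 16 mm in diameter, 95 mm long, with end fittings 13 mm in diameter and 8 mm long; about 100 g; both ends alike. Stands upright in one of the three holes of the white rack. Origin: centre of its lower end; z along the rod, upwards.
- slim_a: A slim steel column, 11 mm in diameter, 95 mm long, upright in another hole of the rack; not needed. Origin: centre of its lower end.
- slim_b: A second slim column like slim_a, in the remaining hole; not needed. Origin: centre of its lower end.
- rack: White plastic column rack, fixed, 60 x 150 x 35 mm. Three holes, 20 mm wide and 25 mm deep, in a row along its y axis at -45, 0 and 45 mm; the hole floors are 10 mm above the bench, so 70 mm of a column shows above the rack. Origin: centre of its underside.
- chuck: The fixed steel holding chuck, axis upright: a dark foot 104 mm wide, 24 mm high, with a bore 20 mm wide; over it the ribbed sleeve; on top three brass jaws, upper faces 66 mm above the bench, reaching out to 24 mm from the axis. Gap between the jaws: 25 mm wide with the sleeve at 0, 16 mm at 1.95 rad. Origin: centre of its underside.
- chuck_seat (a point): Centre of the floor of the chuck's bore, 6 mm above the bench, where the column's lower end comes to rest. A seated column's top is 101 mm above the bench, 35 mm above the jaws.
- sleeve_grip (a point): Point on the chuck's axis inside the turning sleeve, 44 mm above the bench. The sleeve is a ring 56 mm in diameter, from 26 mm to 56 mm above the bench, to be gripped across its diameter from above with a finger either side of column and jaws.
- sleeve (a joint): Angle of the chuck's sleeve, rad; grows clockwise seen from above, from a stop at 0 (jaws wide open) to a stop at 2.2 (tight). The jaws close together, 2.3 mm each per rad, and squeeze the thick column from about 1.95 on. Starts half closed, 1.2 to 1.9. Needs 0.12 N m to turn, 0.2 N m to reach 2.2; let go there, it eases back to about 2.1, still tight; elsewhere it stays put.
- spanner0: A flat steel ring spanner on the bench, 121 mm long, about 130 g; may be absent. Handle 75 x 16 mm, 12 mm thick; at one end an eye, a ring 42 mm across, 6 mm thick, with a hole 26 mm wide. Origin: on the underside below the centre of mass; x points to the eye, z up. Handle from x = -55 to 20 mm; eye centre at x = 45, z = 6 mm. Alike both ways up.
- spanner1: Another ring spanner, just like spanner0; may be absent.
- spanner2: Another ring spanner, just like spanner0; may be absent.
- spanner3: Another ring spanner, just like spanner0; may be absent.
- spanner0_eye (a point): Centre of the hole in the eye of spanner0.
- spanner1_eye (a point): Centre of the hole in the eye of spanner1.
- spanner2_eye (a point): Centre of the hole in the eye of spanner2.
- spanner3_eye (a point): Centre of the hole in the eye of spanner3.
- stand: The fixed aluminium tool rail: a bar 14 mm thick and 290 mm long, its axis 165 mm above the bench along the stand's y, on two posts at y = -137 and 137 mm, with four pegs 70 mm apart. A spanner threaded on a peg by its eye swings down and hangs freely in front of or under the bar. Origin: on the bench below the bar's middle.
- peg0: One of the rail's four steel pegs. Origin: its root on the bar's axis, 165 mm above the bench; z points along the peg, which rises at 45 degrees away from the bar to the robot's side. 9 mm thick; a white ball 13 mm wide is its tip, 50 mm from the origin.
- peg1: Another peg of the rail, like peg0.
- peg2: Another peg of the rail, like peg0.
- peg3: Another peg of the rail, like peg0.
- amber_small: Small amber bottle with a blue cap, 44 mm wide, 90 mm high, standing among the things; leave it standing. Origin: centre of its underside.
- amber_large: Large amber bottle with a blue cap, 70 mm wide, 160 mm high; leave it standing. Origin: centre of its underside.
- jar: Glass jar with a white lid, 52 mm wide, 55 mm high; leave it standing. Origin: centre of its underside.

How it is judged:
By the outcome, as a careful person would: the job done as asked, in the order asked, and still so for the second after the job is handed in, with the robot touching nothing.
Of spanner0, spanner1, spanner2, spanner3 only 3 to 4 are there at a start; the rules pass over those that are not, and their reading is None.
At some moment in a run one of spanner0, spanner1, spanner2, spanner3 may be knocked a few centimetres aside while the robot is not near it.
It also fails if it takes over 208 s, if anything falls off the work surface, if the arm or the gripper's body presses on something with over 40 N, if the wrist force passes 120 N, or if a joint passes its speed limit or range.

## Working session

There is one attempt and no reset: what is moved stays moved. The work goes in short steps, Python scripts to look and compute and a shell command to move; the robot and the scene stay as the last step left them, time stands still between calls to the robot, and variables do not carry over. Pictures are saved under pics/ and viewed, at most 14 in all, crops included, and the job is handed in when it is done.

```bash
ls; mkdir -p pics
python3 - <<'E'
from station import arm
import cv2
print(arm.get_state(), arm.hold_point_z)
for n in ("scene","top","wrist"):
    im=arm.grab_frame(n); cv2.imwrite(f"pics/{n}0.png",im[:,:,::-1]); print(n,arm.camera_params(n))
E
```

```text
nudge.py
pics
station.py
{'t': 0.0, 'q': array([-8.13899270e-01,  3.59385667e-01,  1.10494353e-02, -3.22125478e-04,
       -1.22407171e+00, -2.88113659e-01]), 'qd': array([-0.00149295, -0.00180283, -0.00107941,  0.00055898, -0.00198303,
       -0.00131639]), 'joint_efforts': array([-2.31527352e-03, -5.82722068e+01,  2.93053865e+01,  6.99752927e+00,
        6.80784593e-03, -1.58754528e-04]), 'eef_pos': array([ 0.30472539, -0.60176262,  0.22562441]), 'ee_rot': array([ 3.13996141e+00, -1.67637450e-04, -2.67291883e+00]), 'force': array([ 0.61716481, -0.37727146,  0.0696419 ]), 'moment': array([ 0.0001858 , -0.00397788, -0.00287315]), 'gripper_force': 0.0, 'width': 0.0877576252113978} 0.0188
scene {'fx': 499.4015089893969, 'fy': 499.4015089893969, 'cx': 271.9345576671722, 'cy': 207.70007802795962, 'T': array([[-0.39763313,  0.57003218, -0.71899319,  1.24642801],
       [ 0.91751244,  0.25357443, -0.30638364,  0.26518925],
       [ 0.00766976, -0.78151348, -0.62384121,  0.79111623],
       [ 0.        ,  0.        ,  0.        ,  1.        ]])}
top {'fx': 451.11104385936096, 'fy': 451.11104385936096, 'cx': 280.4656684150551, 'cy': 210.08626790368905, 'T': array([[-0.0204278 , -0.99508278,  0.09691735,  0.40394054],
       [-0.99963019,  0.01858797, -0.01984863, -0.03408118],
       [ 0.01794953, -0.09728698, -0.9950945 ,  1.20428181],
       [ 0.        ,  0.        ,  0.        ,  1.        ]])}
wrist {'fx': 316.262721034671, 'fy': 316.262721034671, 'cx': 282.98734420641, 'cy': 207.5682236070699, 'hand_eye': array([[ 4.47400702e-04, -9.63141674e-01, -2.68994269e-01,
         7.27010887e-02],
       [ 9.99999809e-01,  3.16059774e-04,  5.31573693e-04,
         3.86689732e-05],
       [-4.26962509e-04, -2.68994455e-01,  9.63141631e-01,
        -1.58175376e-01],
       [ 0.00000000e+00,  0.00000000e+00,  0.00000000e+00,
         1.00000000e+00]])}
```
View pics/top0.png

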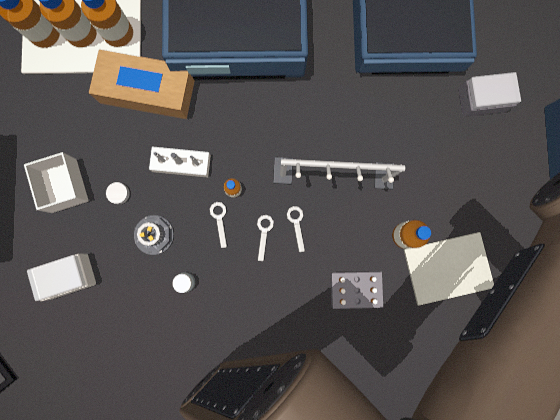

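View pics/scene0.png

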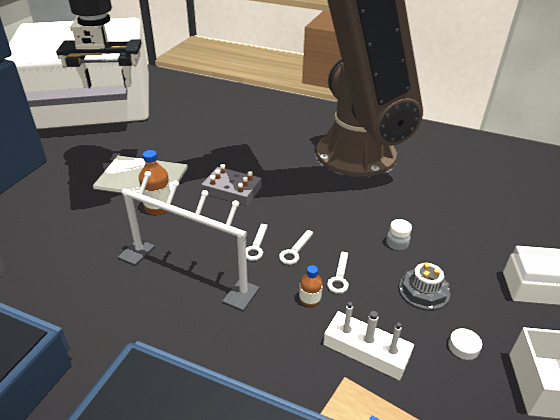

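Create h.py:
```python
import numpy as np, cv2
from scipy.spatial.transform import Rotation as Rn
from station import arm
def pose(s=None):
    s=s or arm.get_state(); T=np.eye(4); T[:3,:3]=Rn.from_euler('xyz',s['ee_rot']).as_matrix(); T[:3,3]=s['eef_pos']; return T
def view(n,save=None):
    """picture, K, camera->world T"""
    P=pose(); c=arm.camera_params(n); T=c['T'] if 'T' in c else P@c['hand_eye']
    im=arm.grab_frame(n)
    if save: cv2.imwrite(f'pics/{save}.png',im[:,:,::-1])
    return im,c,T
def ray(c,T,uv):
    d=T[:3,:3]@np.array([(uv[0]-c['cx'])/c['fx'],(uv[1]-c['cy'])/c['fy'],1.]); return T[:3,3],d/np.linalg.norm(d)
def plane(c,T,uv,z):
    o,d=ray(c,T,uv); return o+d*(z-o[2])/d[2]
def proj(c,T,p):
    q=np.linalg.inv(T)@np.append(p,1); return np.array([c['fx']*q[0]/q[2]+c['cx'],c['fy']*q[1]/q[2]+c['cy']])
def meet(r1,r2):
    (o1,d1),(o2,d2)=r1,r2; A=np.stack([d1,-d2],1); s=np.linalg.lstsq(A,o2-o1,rcond=None)[0]
    a,b=o1+s[0]*d1,o2+s[1]*d2; return (a+b)/2,np.linalg.norm(a-b)
def blobs(m,amin=8,amax=5000):
    n,l,st,ce=cv2.connectedComponentsWithStats(m.astype(np.uint8)); return [(i,ce[i],st[i]) for i in range(1,n) if amin<=st[i][4]<=amax],l
def white(im,v=120,s=60):
    h=cv2.cvtColor(im,cv2.COLOR_RGB2HSV); return (h[...,2]>v)&(h[...,1]<s)
def shift(p,yaw=None):
    """tool-axes shift (and turn) from the present pose to TCP point p, tool yaw"""
    s=arm.get_state(); P=pose(s); d=P[:3,:3].T@(np.array(p)-P[:3,3])
    # turn about tool z (pointing down): positive = world yaw decreasing
    t=None if yaw is None else (-(yaw-s['ee_rot'][2])+np.pi)%(2*np.pi)-np.pi
    return d.round(4),t
def spanners(im,c,T):
    bl,l=blobs(white(im),100,900); out=[]
    for i,ce,st in bl:
        m=(l==i).astype(np.uint8)
        if min(plane(c,T,ce,0)[0],9)<.2: continue
        (x,y),(w,h),_=cv2.minAreaRect(cv2.findNonZero(m))
        if max(w,h)/min(w,h)<2: continue
        cs,hi=cv2.findContours(m,cv2.RETR_CCOMP,cv2.CHAIN_APPROX_NONE)
        hole=[k for k in range(len(cs)) if hi[0][k][3]>=0]
        if not hole: print('no hole',ce,st); continue
        k=max(hole,key=lambda k:len(cs[k])); (u,v),r=cv2.minEnclosingCircle(cs[k])
        hm=np.zeros_like(m); cv2.drawContours(hm,cs,k,1,-1); hm[m>0]=0
        e=plane(c,T,np.argwhere(hm)[:,::-1].mean(0),.006); g=plane(c,T,ce,.008)
        pts=np.array([plane(c,T,q[::-1],.01) for q in np.argwhere(m)])[:,:2]
        d=pts-e[:2]; far=d[np.linalg.norm(d,axis=1)>.03]; a=far.mean(0); ang=np.arctan2(-a[1],-a[0])
        out.append((e.round(4),round(float(ang),3),round(float(np.linalg.norm(d,axis=1).max()),3)))
    return out
```

Run:
```python
from h import *
im,c,T=view('top')
for s in spanners(im,c,T): print('spanner',s)
bl,l=blobs(white(im),8,2500)
for i,ce,st in bl: print(ce.round(1),st,plane(c,T,ce,.0).round(3)[:2])
cv2.imwrite('pics/topcrop.png',cv2.resize(im[130:320,100:420],None,fx=2.5,fy=2.5,interpolation=cv2.INTER_CUBIC)[:,:,::-1])
```

```text
no hole [207.76612903  66.04032258] [186  65  43   3 124]
spanner (array([0.5245, 0.1098, 0.006 ]), 0.158, 0.101)
spanner (array([ 0.509 , -0.0951,  0.006 ]), 0.163, 0.1)
spanner (array([ 0.4874, -0.0155,  0.006 ]), -0.137, 0.1)
[37.2  1.6] [34  0  6  5 19] [1.116 0.607]
[78.5  2.2] [75  0  7  8 29] [1.114 0.493]
[207.8  66. ] [186  65  43   3 124] [0.924 0.134]
[131.5  67.5] [127  67  10   2  10] [0.923 0.344]
[142.5  69.5] [138  69  10   2  10] [0.917 0.314]
[493.6  90.3] [ 467   72   54   38 1615] [ 0.845 -0.657]
[179.5 161.5] [ 149  146   61   32 1394] [0.658 0.212]
[331.2 168.2] [ 274  158  132   30 1386] [ 0.633 -0.198]
[116.1 192.5] [106 182  21  22 377] [0.577 0.381]
[375.9 184.7] [375 182   3   5   9] [ 0.586 -0.318]
[235.3 194.2] [230 190  11   7  23] [0.566 0.062]
[219.3 221.9] [209 202  18  46 339] [0.493 0.106]
[296.8 225.8] [287 206  18  46 338] [ 0.478 -0.101]
[263.4 234.6] [257 215  17  46 343] [ 0.456 -0.011]
[150.2 235. ] [134 216  35  39 746] [0.461 0.289]
[166.  220.6] [163 218   6   6   8] [0.499 0.247]
[172.  234.5] [172 230   1  10  10] [0.461 0.231]
[166.3 247.3] [164 245   6   6  10] [0.428 0.246]
[ 60.5 276.9] [  27  254   69   47 2215] [0.356 0.522]
[181.5 282.9] [172 273  21  20 303] [0.334 0.206]
[364.2 284.5] [332 272  51  36 936] [ 0.319 -0.276]
[342.8 290.7] [341 288   5   6  22] [ 0.304 -0.219]
[343.5 302.1] [342 300   4   6  21] [ 0.274 -0.219]
[557.5 415.5] [554 409   6  11  36] [-0.028 -0.766]
```

View pics/topcrop.png

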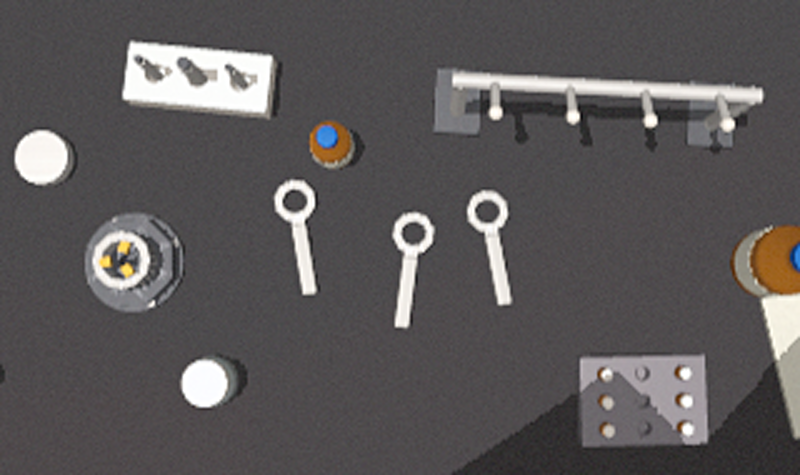

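Run:
```python
from h import *
im,c,T=view('top')
h=cv2.cvtColor(im,cv2.COLOR_RGB2HSV)
y=(h[...,0]>15)&(h[...,0]<35)&(h[...,1]>120)&(h[...,2]>120); y[:210]=0;y[260:]=0;y[:,:130]=0;y[:,175:]=0
bl,_=blobs(y,3); print([b[1].round(1) for b in bl]); ch=np.mean([b[1] for b in bl],0); print('chuck',plane(c,T,ch,.066))
B=[plane(c,T,(100+u/2.5,130+v/2.5),.2) for u,v in ((496,113),(573,117),(650,121),(728,125))]; print('balls',np.round(B,3))
for u,v in ((455,80),(762,95)): print('bar',plane(c,T,(100+u/2.5,130+v/2.5),.172).round(3))
i2,c2,T2=view('scene')
for uv in ((150,68),(190,70),(235,70)):
    p=plane(c,T,(100+uv[0]/2.5,130+uv[1]/2.5),.07); print('col approx',p)
for u,v in ((349,306),(373,316),(398,326)): print('col scene top',plane(c2,T2,(u,v),.105).round(3))
print('balls scene',[meet(ray(c2,T2,q),ray(c,T,(100+u/2.5,130+w/2.5))) for q,(u,w) in zip(((236,204),(205,194),(175,184),(146,174)),((496,113),(573,117),(650,121),(728,125)))])
cv2.imwrite('pics/rackcrop.png',cv2.resize(i2[230:380,300:500],None,fx=4,fy=4,interpolation=cv2.INTER_CUBIC)[:,:,::-1])
print(shift([.46,.288,.2],np.pi/2))
```

```text
[array([149.2, 228.6]), array([142.1, 234.5]), array([150.4, 237.2])]
chuck [0.46221999 0.27881875 0.066     ]
balls [[ 0.58  -0.096  0.2  ]
 [ 0.575 -0.166  0.2  ]
 [ 0.57  -0.235  0.2  ]
 [ 0.565 -0.306  0.2  ]]
bar [ 0.617 -0.061  0.172]
bar [ 0.598 -0.347  0.172]
col approx [0.65527889 0.24695907 0.07      ]
col approx [0.65253924 0.20642541 0.07      ]
col approx [0.65178314 0.16077521 0.07      ]
col scene top [0.656 0.164 0.105]
col scene top [0.661 0.208 0.105]
col scene top [0.665 0.253 0.105]
balls scene [(array([ 0.58003008, -0.09524049,  0.19737304]), np.float64(0.002400725737985789)), (array([ 0.57541856, -0.16541013,  0.19669686]), np.float64(0.001556490307622209)), (array([ 0.57089932, -0.23606887,  0.1970352 ]), np.float64(0.0003319772298897097)), (array([ 0.56632019, -0.30757253,  0.19820202]), np.float64(0.0023831399707323667))]
(array([-0.5405,  0.7239,  0.0266]), np.float64(2.0395778365245185))
```

View pics/rackcrop.png

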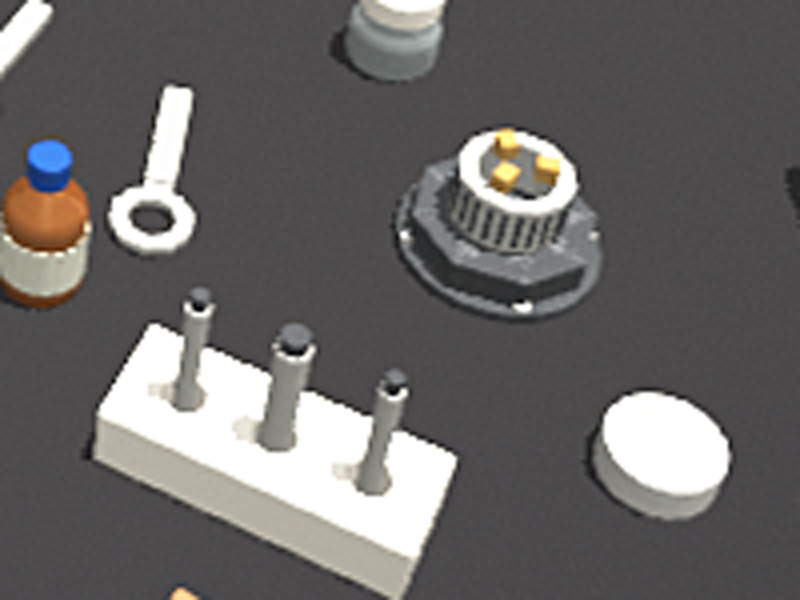

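Run:
```python
from h import *
print(shift([.48,-.15,.24],-1.8),shift([.462,.28,.18],-1.03))
```

```text
(array([-0.3604,  0.3242, -0.0136]), np.float64(-0.8728111438601704)) (array([-0.5387,  0.7159,  0.0466]), np.float64(-1.6428111438601707))
```

```bash
python3 nudge.py '[[0.088,-0.36,0.324,-0.014,-0.87],[0.088,-0.36,0.324,-0.014,-0.87],[0.088,-0.36,0.324,-0.014,-0.87],[0.088,-0.36,0.324,-0.014,-0.87],[0.088,-0.36,0.324,-0.014,-0.87],[0.088,-0.36,0.324,-0.014,-0.87],[0.088,-0.36,0.324,-0.014,-0.87],[0.088,-0.36,0.324,-0.014,-0.87],[0.088,-0.36,0.324,-0.014,-0.87],[0.088,-0.36,0.324,-0.014,-0.87],[0.088,-0.539,0.716,0.047,-1.64],[0.088,-0.539,0.716,0.047,-1.64],[0.088,-0.539,0.716,0.047,-1.64],[0.088,-0.539,0.716,0.047,-1.64],[0.088,-0.539,0.716,0.047,-1.64],[0.088,-0.539,0.716,0.047,-1.64],[0.088,-0.539,0.716,0.047,-1.64],[0.088,-0.539,0.716,0.047,-1.64],[0.088,-0.539,0.716,0.047,-1.64],[0.088,-0.539,0.716,0.047,-1.64]]'; python3 -c "
from h import *
print(shift([.462,.28,.18],-1.03),arm.get_state()['q'])"
```

```text
t: 1.97
eef_pos: [0.4607, 0.2021, 0.1894]
ee_rot: [-3.141, 0.0, -1.032]
force: [0.2, -0.2, 0.0]
width: 0.0877
gripper_force: 0.0
(array([-0.0662, -0.0411,  0.0094]), np.float64(-0.0022504446392672683)) [ 8.04713030e-01  1.03279528e-01 -4.15358872e-01  7.47741948e-05
 -1.05108743e+00 -2.66204363e-01]
```

```bash
python3 nudge.py '[[0.088,-0.066,-0.041,0.01,0],[0.088,-0.066,-0.041,0.01,0],[0.088,-0.066,-0.041,0.01,0],[0.088,-0.066,-0.041,0.01,0]]'
python3 - <<'E'
from h import *
im,c,T=view('wrist','w1')
h=cv2.cvtColor(im,cv2.COLOR_RGB2HSV)
y=(h[...,0]>12)&(h[...,0]<35)&(h[...,1]>110)&(h[...,2]>90)
bl,_=blobs(y,20); print([(b[1].round(1),b[2][4]) for b in bl])
print('chuck expected px',proj(c,T,[.462,.28,.066]))
E
```

```text
t: 2.3
eef_pos: [0.4621, 0.2793, 0.1784]
ee_rot: [3.14, -0.0, -1.03]
force: [0.5, -1.1, -0.1]
width: 0.0876
gripper_force: 0.0
[(array([271.2, 190.6]), np.int32(137)), (array([296.1, 201. ]), np.int32(141)), (array([274.9, 216.2]), np.int32(140)), (array([106.2, 288.5]), np.int32(750)), (array([466.4, 292.1]), np.int32(249))]
chuck expected px [282.16945105 204.72476326]
```

View pics/w1.png

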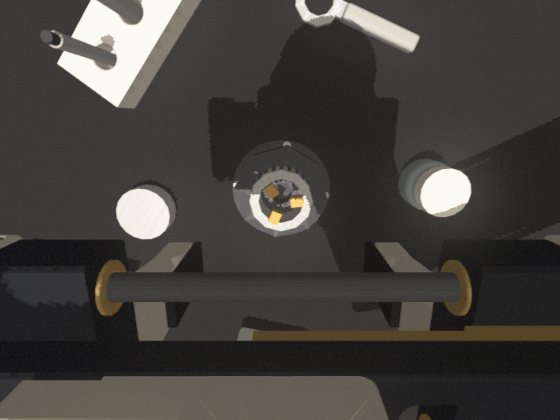

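Run:
```python
from h import *
im,c,T=view('wrist')
h=cv2.cvtColor(im,cv2.COLOR_RGB2HSV)
y=(h[...,0]>12)&(h[...,0]<35)&(h[...,1]>110)&(h[...,2]>90); y[235:]=0
bl,_=blobs(y,20); P=np.array([plane(c,T,b[1],.064) for b in bl]); p=P.mean(0); print(P.round(4),p, np.linalg.norm(P-p,axis=1))
# white ring top z=.056 : fit ellipse centre of outer bright contour
m=white(im,150,60)[150:235,230:335].astype(np.uint8); pts=cv2.findNonZero(m)
hull=cv2.convexHull(pts); 
(e,ax,an)=cv2.fitEllipse(pts); print(e[0]+230,e[1]+150,ax)
print(shift([p[0],p[1],.038]))
```

```text
[[0.4768 0.2746 0.064 ]
 [0.4531 0.2713 0.064 ]
 [0.4619 0.2932 0.064 ]] [0.46392773 0.27970179 0.064     ] [0.01382478 0.01371472 0.01366782]
276.2473602294922 200.0626106262207 (50.105045318603516, 64.74740600585938)
(array([-0.0012, -0.0028,  0.141 ]), None)
```

```bash
python3 nudge.py '[[0.088,-0.0012,-0.0028,0.03,0],[0.088,-0.0012,-0.0028,0.07,0],[0.088,-0.0012,-0.0028,0.11,0],[0.088,-0.0012,-0.0028,0.13,0],[0.088,-0.0012,-0.0028,0.139,0],[0.088,-0.0012,-0.0028,0.139,0],[0.065,-0.0012,-0.0028,0.139,0],[0.065,-0.0012,-0.0028,0.139,0]]' 15; python3 nudge.py '[[0.05,0,0,0,0],[0.05,0,0,0,0],[0.05,0,0,0,0],[0.05,0,0,0,0]]' 15
```

```text
t: 3.07
eef_pos: [0.4655, 0.2807, 0.0421]
ee_rot: [-3.139, 0.001, -1.033]
force: [0.1, -0.2, 0.6]
width: 0.0794
gripper_force: 0.0
t: 3.4
eef_pos: [0.4643, 0.2802, 0.041]
ee_rot: [-3.141, 0.0, -1.033]
force: [-3.6, 0.3, 7.2]
width: 0.0568
gripper_force: 15.0
```

```bash
python3 nudge.py '[[0.05,0,0,0,0],[0.05,0,0,0,0],[0.05,0,0,0,0],[0.05,0,0,0,-0.05],[0.05,0,0,0,-0.1]]' 20; python3 -c "
from h import *
s=arm.get_state();print(s['moment'],s['q'],s['eef_pos'])"
```

```text
t: 3.82
eef_pos: [0.4642, 0.2802, 0.041]
ee_rot: [-3.141, 0.0, -0.931]
force: [-3.1, -0.4, 7.3]
width: 0.0568
gripper_force: 20.0
[-0.28962538  1.3428246  -0.13333215] [ 9.04600673e-01  3.38539334e-01 -5.07787512e-01 -1.41020781e-05
 -7.24025421e-01 -2.64321570e-01] [0.46424088 0.28022624 0.04104351]
```

```bash
python3 nudge.py '[[0.05,0,0,0,-0.125],[0.05,0,0,0,-0.25],[0.05,0,0,0,-0.375],[0.05,0,0,0,-0.5],[0.05,0,0,0,-0.625],[0.05,0,0,0,-0.75],[0.05,0,0,0,-0.875],[0.05,0,0,0,-1.0],[0.05,0,0,0,-1.08],[0.05,0,0,0,-1.08]]' 20; python3 -c "
from h import *
s=arm.get_state();print(s['moment'],s['q'],s['ee_rot'][2])"; python3 nudge.py '[[0.05,0,0,0,-0.1],[0.05,0,0,0,-0.2],[0.05,0,0,0,-0.3],[0.05,0,0,0,-0.3]]' 20; python3 -c "
from h import *
s=arm.get_state();print(s['moment'],s['q'],s['ee_rot'][2])"
```

```text
t: 4.65
eef_pos: [0.4643, 0.2803, 0.041]
ee_rot: [-3.141, -0.0, 0.153]
force: [-2.7, 0.2, 6.0]
width: 0.0569
gripper_force: 20.0
[-0.41565461  1.28248711  0.12524942] [ 9.04690778e-01  3.38606649e-01 -5.07750809e-01  1.50004928e-04
 -7.23858125e-01  8.19145123e-01] 0.15315185764154093
t: 4.98
eef_pos: [0.4643, 0.2804, 0.041]
ee_rot: [-3.141, -0.001, 0.454]
force: [-3.5, -0.1, 7.1]
width: 0.0568
gripper_force: 20.0
[-0.3209876   1.29649389  0.11957737] [ 9.04719432e-01  3.38590284e-01 -5.07748054e-01  1.04022147e-04
 -7.23805498e-01  1.12011437e+00] 0.4541153288325861
```

```bash
for i in 1 2; do python3 nudge.py '[[0.05,0,0,0,-0.08],[0.05,0,0,0,-0.16],[0.05,0,0,0,-0.2],[0.05,0,0,0,-0.2]]' 20 | grep rot; python3 -c "
from h import *
s=arm.get_state();print(s['moment'],s['q'][5],s['width'])"; done
```

```text
ee_rot: [-3.141, -0.001, 0.651]
[-0.28313976  1.36273112  0.13319615] 1.3165027219022711 0.056629778331180464
ee_rot: [-3.141, -0.002, 0.848]
[ 0.5025709  0.5618497 -0.1699841] 1.514972817466417 0.05622720092606564
```

```bash
for i in 1 2; do python3 nudge.py '[[0.05,0,0,0,-0.05],[0.05,0,0,0,-0.1],[0.05,0,0,0,-0.1]]' 20 | grep rot; python3 -c "
from h import *
s=arm.get_state();print(s['moment'],s['force'],s['q'][5],s['width'])"; done
```

```text
ee_rot: [-3.141, -0.002, 0.947]
[ 1.05420549  0.54755769 -0.4364882 ] [-2.00295634  2.96491757  1.16926501] 1.6137045617106178 0.056047368252066014
ee_rot: [-3.141, -0.001, 1.046]
[ 1.24831249  0.70356389 -0.69062472] [-1.55368121  3.60819392  1.12608008] 1.7127919568187033 0.05625504011313847
```

```bash
python3 nudge.py '[[0.088,0,0,0,0],[0.088,0,0,0,0],[0.088,0,0,0,0],[0.088,0,0,0,0],[0.088,0,0,-0.04,0],[0.088,0,0,-0.08,0],[0.088,0,0,-0.12,0],[0.088,0,0,-0.16,0],[0.088,0,0,-0.16,0]]' 20; python3 -c "
from h import *
view('wrist','w2')
print(shift([.655,.207,.2],-1.62))"
```

```text
t: 6.9
eef_pos: [0.4676, 0.2823, 0.2088]
ee_rot: [3.137, -0.011, 1.048]
force: [0.8, 1.4, 0.5]
width: 0.0878
gripper_force: 0.0
(array([0.0297, 0.2008, 0.0057]), np.float64(2.667173564990213))
```

View pics/w2.png

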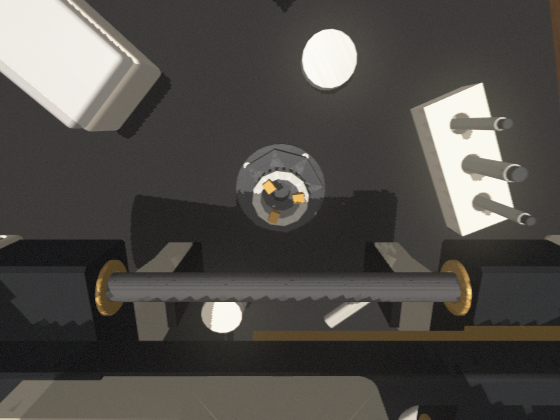

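```bash
python3 - <<'E'
from h import *
im,c,T=view('wrist')
h=cv2.cvtColor(im,cv2.COLOR_RGB2HSV)
y=(h[...,0]>12)&(h[...,0]<35)&(h[...,1]>110)&(h[...,2]>90); y[235:]=0
bl,_=blobs(y,20); P=np.array([plane(c,T,b[1],.064) for b in bl]); p=P.mean(0); print(len(P),p, np.linalg.norm(P-p,axis=1))
E
python3 nudge.py '[[0.088,0.03,0.2,0.006,2.66],[0.088,0.03,0.2,0.006,2.66],[0.088,0.03,0.2,0.006,2.66],[0.088,0.03,0.2,0.006,2.66],[0.088,0.03,0.2,0.006,2.66],[0.088,0.03,0.2,0.006,2.66],[0.088,0.03,0.2,0.006,2.66],[0.088,0.03,0.2,0.006,2.66],[0.088,0.03,0.2,0.006,2.66],[0.088,0.03,0.2,0.006,2.66],[0.088,0.03,0.2,0.006,2.66],[0.088,0.03,0.2,0.006,2.66],[0.088,0.03,0.2,0.006,2.66],[0.088,0.03,0.2,0.006,2.66],[0.088,0.03,0.2,0.006,2.66],[0.088,0.03,0.2,0.006,2.66],[0.088,0.03,0.2,0.006,2.66],[0.088,0.03,0.2,0.006,2.66],[0.088,0.03,0.2,0.006,2.66],[0.088,0.03,0.2,0.006,2.66]]'
python3 nudge.py '[[0.088,0,0,0,0.16],[0.088,0,0,0,0.16],[0.088,0,0,0,0.16]]'
python3 - <<'E'
from h import *
im,c,T=view('wrist','w3'); print(arm.get_state()['eef_pos'],arm.get_state()['ee_rot'])
print('col top expected px',proj(c,T,[.657,.207,.105]))
E
```

```text
3 [0.46359318 0.28040275 0.064     ] [0.01753858 0.01769571 0.01756334]
t: 8.67
eef_pos: [0.6516, 0.2055, 0.1919]
ee_rot: [3.138, -0.001, -1.46]
force: [0.6, 0.3, -0.1]
width: 0.0876
gripper_force: 0.0
t: 8.92
eef_pos: [0.6517, 0.2055, 0.192]
ee_rot: [3.139, -0.002, -1.615]
force: [-0.7, -0.6, -0.5]
width: 0.0875
gripper_force: 0.0
[0.65176267 0.20561578 0.19227366] [ 3.13896500e+00 -1.62290442e-03 -1.61207419e+00]
col top expected px [275.8035554  214.48107271]
```

View pics/w3.png

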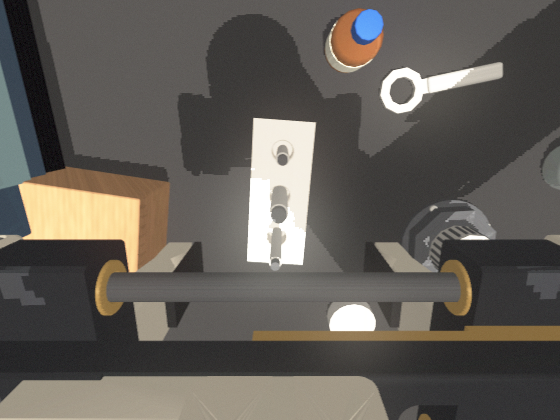

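Run:
```python
from h import *
im,c,T=view('wrist'); g=cv2.cvtColor(im,cv2.COLOR_RGB2GRAY)
for r in range(178,230,3): print(r,g[r,262:300:1].tolist())
```

```text
178 [239, 240, 241, 241, 240, 241, 240, 239, 240, 240, 240, 239, 239, 240, 240, 240, 240, 240, 240, 240, 240, 240, 239, 239, 240, 239, 238, 239, 239, 240, 240, 240, 240, 240, 239, 240, 239, 241]
181 [255, 255, 255, 255, 255, 255, 255, 255, 238, 240, 239, 240, 240, 240, 240, 240, 240, 240, 239, 240, 241, 240, 239, 239, 240, 239, 239, 240, 239, 239, 241, 241, 241, 241, 241, 239, 241, 240]
184 [255, 255, 255, 255, 255, 255, 255, 255, 240, 241, 239, 240, 240, 239, 240, 239, 239, 236, 237, 238, 240, 240, 240, 240, 240, 240, 240, 238, 240, 240, 240, 241, 240, 241, 242, 240, 241, 240]
187 [255, 255, 255, 255, 255, 255, 255, 255, 241, 239, 233, 213, 175, 155, 154, 153, 151, 154, 157, 157, 159, 163, 165, 197, 225, 235, 239, 240, 240, 240, 240, 240, 241, 239, 241, 241, 241, 241]
190 [255, 255, 255, 255, 255, 255, 255, 255, 242, 246, 218, 160, 152, 153, 151, 152, 155, 155, 156, 157, 160, 160, 162, 163, 189, 227, 229, 229, 240, 240, 241, 240, 240, 240, 240, 241, 240, 241]
193 [255, 255, 255, 255, 255, 255, 255, 254, 228, 224, 194, 153, 153, 152, 152, 155, 155, 155, 158, 160, 161, 161, 162, 163, 
[... 1709 characters left out ...]
 131, 134, 131, 132, 132, 132, 129, 208, 255, 255, 255, 255, 255, 255, 255, 255, 254, 251, 241, 242, 241, 240, 242]
223 [255, 255, 255, 255, 255, 255, 255, 255, 255, 240, 241, 241, 240, 240, 236, 226, 216, 250, 255, 255, 255, 255, 255, 255, 255, 255, 255, 255, 255, 255, 255, 255, 255, 241, 240, 240, 241, 241]
226 [255, 255, 255, 255, 255, 255, 255, 240, 240, 242, 241, 241, 240, 237, 237, 237, 239, 255, 255, 255, 255, 255, 255, 255, 255, 255, 255, 255, 255, 255, 255, 255, 255, 241, 241, 241, 240, 241]
229 [255, 255, 255, 255, 255, 255, 255, 255, 255, 255, 254, 165, 161, 164, 166, 167, 170, 172, 174, 254, 255, 255, 255, 255, 255, 255, 255, 255, 255, 255, 255, 255, 255, 255, 255, 255, 255, 255]
```

Run:
```python
from h import *
im,c,T=view('wrist'); g=cv2.cvtColor(im,cv2.COLOR_RGB2GRAY)
m=((g>110)&(g<140)); m[:200]=0; m[228:]=0; m[:,:262]=0; m[:,300:]=0
bl,_=blobs(m,60); print([(b[1],b[2]) for b in bl]); uv=max(bl,key=lambda b:b[2][4])[1]
p=plane(c,T,uv,.105); print(p, shift([p[0],p[1],.1]), shift([p[0],p[1],.078]))
# rack yaw from slim column tops
for q in ((283,161),(275,264)): print(plane(c,T,q,.105))
```

```text
[(array([278.89690722, 213.21649485]), array([272, 205,  15,  18, 194], dtype=int32))]
[0.65481262 0.20644502 0.105     ] (array([-0.0009, -0.0028,  0.0929]), None) (array([-0.0009, -0.0029,  0.1149]), None)
[0.6497973  0.16437356 0.105     ]
[0.66007679 0.25127344 0.105     ]
```

```bash
python3 nudge.py '[[0.06,-0.001,-0.003,0.03,0.08],[0.06,-0.001,-0.003,0.06,0.08],[0.06,-0.001,-0.003,0.09,0.08],[0.06,-0.001,-0.003,0.11,0.08],[0.06,-0.001,-0.003,0.1165,0.08],[0.05,-0.001,-0.003,0.1165,0.08],[0.04,-0.001,-0.003,0.1165,0.08],[0.03,-0.001,-0.003,0.1165,0.08],[0.01,-0.001,-0.003,0.1165,0.08],[0.01,-0.001,-0.003,0.1165,0.08],[0.01,-0.001,-0.003,0.1165,0.08],[0.01,-0.001,-0.003,0.1165,0.08],[0.01,-0.001,-0.003,0.1165,0.08]]' 25;  python3 nudge.py '[[0.01,0,0,0,0],[0.01,0,0,0,0]]' 25;python3 -c "
from h import *
s=arm.get_state();print(s['moment'],s['force'],s['eef_pos'])"
```

```text
t: 10.15
eef_pos: [0.6557, 0.207, 0.0782]
ee_rot: [-3.141, 0.0, -1.693]
force: [-1.0, 0.6, 2.9]
width: 0.0149
gripper_force: 25.0
t: 10.32
eef_pos: [0.6558, 0.207, 0.0782]
ee_rot: [-3.141, 0.0, -1.693]
force: [-0.2, -0.1, 4.2]
width: 0.0153
gripper_force: 25.0
[0.02684884 0.46090772 0.06638622] [-0.15138492 -0.06454297  4.19738575] [0.65581743 0.20704985 0.0781545 ]
```

```bash
python3 nudge.py '[[0.01,0,0,-0.03,0],[0.01,0,0,-0.06,0],[0.01,0,0,-0.09,0],[0.01,0,0,-0.09,0]]' 25;  python3 -c "
from h import *
s=arm.get_state();print(s['force'],s['width'],shift([.4641,.2806,.168],-1.69))"
```

```text
t: 10.65
eef_pos: [0.6586, 0.208, 0.1745]
ee_rot: [-3.133, 0.004, -1.692]
force: [1.5, 0.7, 0.6]
width: 0.015
gripper_force: 25.0
[1.47842287 0.71942303 0.57783945] 0.015027272555933951 (array([-0.0485,  0.2019,  0.005 ]), np.float64(-0.001772359139431412))
```

```bash
python3 nudge.py '[[0.01,-0.007,0.03,0.005,0],[0.01,-0.014,0.06,0.005,0],[0.01,-0.021,0.09,0.005,0],[0.01,-0.028,0.12,0.005,0],[0.01,-0.035,0.15,0.005,0],[0.01,-0.042,0.18,0.005,0],[0.01,-0.0485,0.2019,0.005,0],[0.01,-0.0485,0.2019,0.005,0],[0.01,-0.0485,0.2019,0.005,0],[0.01,-0.0485,0.2019,0.005,0]]' 25;  python3 -c "
from h import *
view('wrist','w4')
s=arm.get_state();print(s['force'],s['width'],shift([.4641,.2806,.168],-1.69))"
```

```text
t: 11.48
eef_pos: [0.4612, 0.2798, 0.1626]
ee_rot: [-3.141, 0.0, -1.692]
force: [0.9, 0.6, -1.5]
width: 0.0151
gripper_force: 25.0
[ 0.33704999  0.26355037 -1.79098031] 0.01526738924150077 (array([-0.0013, -0.0025, -0.0055]), np.float64(-0.0029954036610222445))
```

View pics/w4.png

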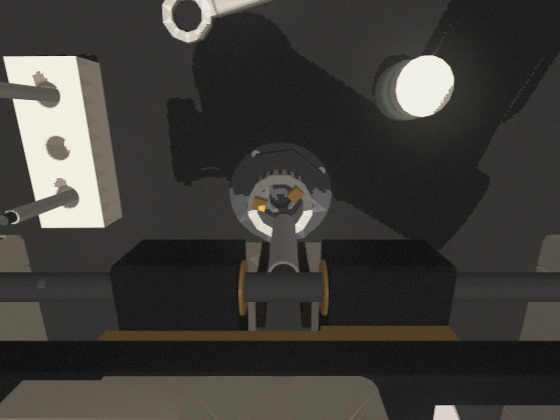

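Run:
```python
from h import *
im,c,T=view('wrist'); P=pose(); g=cv2.cvtColor(im,cv2.COLOR_RGB2GRAY)
e=P@np.array([0,0,.068,1]); print('low end',e[:3])
for d in (-.0065,0,.0065): print(proj(c,T,(P@np.array([d,0,.068,1]))[:3]),proj(c,T,(P@np.array([0,d,.068,1]))[:3]))
for r in range(205,250,3): print(r,g[r,266:306].tolist())
```

```text
low end [0.46161684 0.2793979  0.09436575]
[282.42288565 227.45607711] [273.77074993 219.26426353]
[282.42695519 219.26906803] [282.42695519 219.26906803]
[282.43108536 210.96009555] [291.08251289 219.27387218]
205 [106, 113, 117, 128, 128, 106, 87, 61, 44, 42, 43, 41, 41, 38, 43, 45, 39, 40, 35, 44, 42, 38, 74, 93, 95, 96, 95, 107, 93, 54, 54, 59, 52, 55, 58, 70, 73, 91, 110, 114]
208 [106, 116, 117, 115, 103, 96, 95, 95, 93, 94, 84, 69, 47, 43, 47, 45, 48, 47, 52, 53, 54, 52, 99, 126, 132, 132, 98, 53, 54, 52, 55, 49, 57, 67, 76, 73, 73, 90, 107, 115]
211 [48, 54, 52, 55, 52, 56, 64, 100, 131, 126, 123, 135, 137, 107, 55, 54, 52, 52, 53, 52, 56, 55, 54, 50, 55, 57, 55, 53, 55, 50, 58, 64, 74, 74, 77, 75, 78, 143, 209, 221]
214 [76, 69, 56, 51, 50, 54, 53, 52, 54, 53, 57, 54, 47, 50, 66, 75, 77, 79, 81, 79, 79, 73, 60, 51, 53, 55, 56, 56, 60, 71, 79, 78, 76, 77, 76, 76, 118, 195, 226, 226]
217 [86, 86, 85, 85, 80, 83, 76, 61, 55, 65, 72, 76, 74, 75, 79, 81, 79, 78, 83, 80, 82, 82, 83, 83, 83, 85, 81, 78, 78, 78, 80, 78, 75, 76, 118, 192, 222, 223, 222, 221]
220 [86, 85, 82, 86, 85, 
[... 998 characters left out ...]
90, 92, 90, 93, 98, 106, 112, 104, 97]
238 [88, 97, 105, 99, 91, 84, 79, 79, 75, 76, 78, 77, 77, 77, 78, 77, 81, 79, 81, 81, 82, 85, 84, 82, 86, 86, 87, 85, 88, 87, 88, 93, 92, 93, 89, 90, 90, 82, 80, 70]
241 [65, 72, 93, 107, 97, 79, 77, 77, 79, 78, 77, 76, 76, 80, 77, 78, 78, 81, 80, 79, 83, 84, 81, 84, 82, 83, 82, 88, 83, 85, 73, 58, 52, 47, 47, 51, 49, 48, 55, 59]
244 [31, 32, 35, 49, 65, 75, 76, 73, 75, 76, 75, 79, 75, 76, 75, 75, 77, 78, 79, 80, 81, 81, 82, 79, 85, 83, 83, 83, 88, 89, 78, 55, 38, 29, 26, 32, 29, 32, 41, 71]
247 [24, 27, 31, 51, 67, 75, 78, 77, 76, 74, 74, 77, 77, 79, 77, 79, 79, 78, 83, 79, 80, 83, 81, 83, 82, 85, 82, 85, 84, 85, 83, 61, 33, 31, 28, 27, 32, 24, 30, 65]
```

```bash
python3 -c "
from h import *
print(shift([.4647,.2795,.096],-1.69))"
```

```text
(array([-0.0005, -0.003 ,  0.0664]), np.float64(-0.0034982130462166694))
```

```bash
python3 nudge.py '[[0.01,-0.0005,-0.003,0,0],[0.01,-0.0005,-0.003,0.015,0],[0.01,-0.0005,-0.003,0.03,0],[0.01,-0.0005,-0.003,0.045,0],[0.01,-0.0005,-0.003,0.06,0],[0.01,-0.0005,-0.003,0.065,0],[0.01,-0.0005,-0.003,0.065,0],[0.01,-0.0005,-0.003,0.065,0]]' 25;  python3 -c "
from h import *
s=arm.get_state();print(s['force'],s['width'],shift([.4647,.2795,.074],-1.69))"
```

```text
t: 12.25
eef_pos: [0.4647, 0.2796, 0.0977]
ee_rot: [-3.142, -0.001, -1.693]
force: [0.0, -0.4, 0.0]
width: 0.0151
gripper_force: 25.0
[ 0.03118552 -0.35172083  0.01440368] 0.015131980385454486 (array([ 0.0001, -0.    ,  0.0237]), np.float64(-0.0032127102088890247))
```

```bash
python3 nudge.py '[[0.01,0,0,0.004,0],[0.01,0,0,0.008,0],[0.01,0,0,0.012,0],[0.01,0,0,0.016,0],[0.01,0,0,0.019,0],[0.01,0,0,0.019,0],[0.01,0,0,0.019,0]]' 25;  python3 -c "
from h import *
s=arm.get_state();print(s['force'],s['moment'])"; python3 nudge.py '[[0.01,0,0,0.002,0],[0.01,0,0,0.004,0],[0.01,0,0,0.004,0],[0.01,0,0,0.004,0]]' 25
```

```text
t: 12.83
eef_pos: [0.464, 0.2797, 0.0785]
ee_rot: [3.141, -0.0, -1.693]
force: [0.5, 0.6, -0.5]
width: 0.0156
gripper_force: 25.0
[ 0.48077922  0.58538583 -0.52548581] [ 0.00600637  0.08601801 -0.02955279]
t: 13.17
eef_pos: [0.4641, 0.2797, 0.0745]
ee_rot: [3.141, -0.0, -1.693]
force: [-0.4, -1.1, -1.3]
width: 0.015
gripper_force: 25.0
```

```bash
python3 nudge.py '[[0.01,0,0,0.001,0],[0.01,0,0,0.002,0],[0.01,0,0,0.002,0],[0.01,0,0,0.002,0]]' 25; python3 nudge.py '[[0.088,0,0,0,0],[0.088,0,0,0,0],[0.088,0,0,0,0],[0.088,0,0,0,0],[0.088,0,0,0,0],[0.088,0,0,-0.04,0],[0.088,0,0,-0.08,0],[0.088,0,0,-0.11,0],[0.088,0,0,-0.11,0],[0.088,0,0,-0.11,0]]' 25;python3 -c "
from h import *
im,c,T=view('wrist','w5')
cv2.imwrite('pics/w5c.png',cv2.resize(im[120:240,200:360],None,fx=3.5,fy=3.5,interpolation=cv2.INTER_CUBIC)[:,:,::-1])
print(proj(c,T,[.4641,.2800,.101]),shift([.4641,.2802,.040],-.3))"
```

```text
t: 13.5
eef_pos: [0.4649, 0.2805, 0.074]
ee_rot: [-3.14, 0.002, -1.692]
force: [-0.8, -0.7, 10.3]
width: 0.0149
gripper_force: 25.1
t: 14.33
eef_pos: [0.4649, 0.2807, 0.1847]
ee_rot: [-3.139, 0.004, -1.693]
force: [0.2, -0.6, -0.1]
width: 0.0762
gripper_force: 0.0
[283.69592235 212.20156883] (array([-1.00e-04,  0.00e+00,  1.43e-01]), np.float64(-1.393023530697706))
```

View pics/w5c.png

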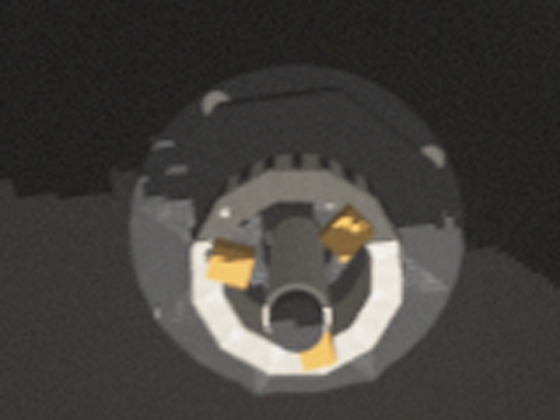

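```bash
python3 nudge.py '[[0.088,0,0,0,-1.39],[0.088,0,0,0,-1.39],[0.088,0,0,0,-1.39],[0.088,0,0,0,-1.39],[0.088,0,0,0,-1.39],[0.088,0,0,0,-1.39],[0.088,0,0,0,-1.39],[0.088,0,0,0.03,-1.39],[0.088,0,0,0.06,-1.39],[0.088,0,0,0.09,-1.39],[0.088,0,0,0.1,-1.39],[0.088,0,0,0.11,-1.39],[0.088,0,0,0.11,-1.39],[0.088,0,0,0.11,-1.39]]' 20; python3 -c "
from h import *
print(shift([.4641,.2802,.0405],-.3), arm.get_state()['q'][5])"
```

```text
t: 15.55
eef_pos: [0.4639, 0.2795, 0.072]
ee_rot: [3.14, 0.0, -0.307]
force: [0.3, 0.5, 0.4]
width: 0.0876
gripper_force: 0.0
(array([-0.    , -0.0008,  0.0315]), np.float64(-0.006592381572742667)) 0.3597902298687703
```

```bash
python3 nudge.py '[[0.088,0,-0.0008,0.01,0],[0.088,0,-0.0008,0.02,0],[0.088,0,-0.0008,0.03,0],[0.088,0,-0.0008,0.0315,0],[0.088,0,-0.0008,0.0315,0],[0.088,0,-0.0008,0.0315,0]]' 20; python3 nudge.py '[[0.05,0,0,0,0],[0.05,0,0,0,0],[0.05,0,0,0,0],[0.05,0,0,0,0],[0.05,0,0,0,0],[0.05,0,0,0,0],[0.05,0,0,0,0],[0.05,0,0,0,0]]' 25
```

```text
t: 16.05
eef_pos: [0.4644, 0.2805, 0.0411]
ee_rot: [3.141, 0.0, -0.303]
force: [-0.2, 0.1, -0.3]
width: 0.0874
gripper_force: 0.0
t: 16.72
eef_pos: [0.4643, 0.2803, 0.0413]
ee_rot: [3.141, -0.0, -0.303]
force: [-0.5, -1.9, 2.8]
width: 0.0565
gripper_force: 25.0
```

```bash
python3 nudge.py '[[0.05,0,0,0,0.12],[0.05,0,0,0,0.24],[0.05,0,0,0,0.36],[0.05,0,0,0,0.48],[0.05,0,0,0,0.6],[0.05,0,0,0,0.72],[0.05,0,0,0,0.84],[0.05,0,0,0,0.96],[0.05,0,0,0,1.08],[0.05,0,0,0,1.2],[0.05,0,0,0,1.32],[0.05,0,0,0,1.44],[0.05,0,0,0,1.56],[0.05,0,0,0,1.68],[0.05,0,0,0,1.8],[0.05,0,0,0,1.9],[0.05,0,0,0,1.9]]' 25|tail -4;python3 -c "
from h import *
s=arm.get_state();print(s['moment'],s['q'][5],s['ee_rot'][2])"
for i in 1 2 3; do python3 nudge.py '[[0.05,0,0,0,0.05],[0.05,0,0,0,0.1],[0.05,0,0,0,0.12],[0.05,0,0,0,0.12]]' 25 | grep eef; python3 -c "
from h import *
s=arm.get_state();print(s['moment'],s['force'],s['q'][5],s['ee_rot'][2],s['width'])"; done
```

```text
ee_rot: [3.141, -0.001, -2.208]
force: [-2.1, -1.6, 5.9]
width: 0.0565
gripper_force: 25.0
[-0.74364436  0.86315167 -0.08994643] -1.54150393054998 -2.2075997067383386
eef_pos: [0.4641, 0.2803, 0.0413]
[-0.68457289  0.98833215 -0.10091279] [-3.31503699 -1.81323423  6.07610632] -1.6543128616102984 -2.3203140124460813 0.05640441182231879
eef_pos: [0.4641, 0.2803, 0.0413]
[-0.72969889  1.02260223 -0.04963348] [-0.78372259 -1.35713516  5.39352466] -1.7741805979307788 -2.4400954249243507 0.05637214107628881
eef_pos: [0.4651, 0.281, 0.0413]
[-0.45058723 -1.11004198  0.96503823] [ 4.17694603 -1.15497065  0.72196849] -1.8939738449099264 -2.5591079560489147 0.05679773809268163
```

```bash
python3 nudge.py '[[0.088,0,0,0,0],[0.088,0,0,0,0],[0.088,0,0,0,0],[0.088,0,0,0,0],[0.088,0,0,-0.04,0],[0.088,0,0,-0.08,0],[0.088,0,0,-0.12,0],[0.088,0,0,-0.16,0],[0.088,0,0,-0.18,0],[0.088,0,0,-0.18,0]]' 20|tail -6
python3 - <<'E'
from h import *
im,c,T=view('wrist','w6')
h=cv2.cvtColor(im,cv2.COLOR_RGB2HSV)
y=(h[...,0]>12)&(h[...,0]<35)&(h[...,1]>110)&(h[...,2]>80); y[235:]=0
bl,_=blobs(y,20); P=np.array([plane(c,T,b[1],.064) for b in bl]); p=P.mean(0); print(len(P),p, np.linalg.norm(P-p,axis=1))
im,c,T=view('top','top2')
for s in spanners(im,c,T): print('spanner',s)
E
```

```text
t: 19.97
eef_pos: [0.4663, 0.2823, 0.227]
ee_rot: [3.14, 0.009, -2.562]
force: [-0.0, 0.6, -0.4]
width: 0.0879
gripper_force: 0.0
5 [0.50144285 0.20626178 0.064     ] [0.14227507 0.10616338 0.08162086 0.09633813 0.07214636]
no hole [207.76612903  66.04032258] [186  65  43   3 124]
spanner (array([0.5558, 0.3812, 0.006 ]), 0.417, 0.109)
spanner (array([0.5233, 0.1103, 0.006 ]), 0.171, 0.1)
```

View pics/top2.png

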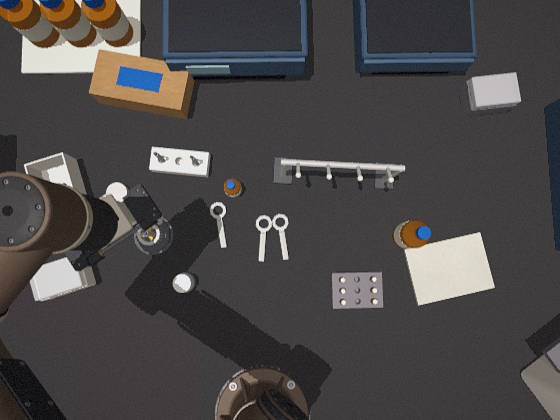

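```bash
python3 -c "
from h import *
print(shift([.479,.1026,.16],-2.97))"
```

```text
(array([ 0.0853, -0.1574,  0.0616]), np.float64(0.40717264703131884))
```

```bash
cat >> h.py <<'E'
def wsp(im,c,T,e,z0=0.,thr=100):
    """eye centre, handle point 45 mm back, handle angle of the flat spanner whose eye lies near e; z0 height of its underside"""
    m=white(im,thr,70).astype(np.uint8); cs,hi=cv2.findContours(m,cv2.RETR_CCOMP,cv2.CHAIN_APPROX_NONE)
    pe=proj(c,T,[e[0],e[1],z0+.006]); best=None
    for k in range(len(cs)):
        if hi[0][k][3]<0 or cv2.contourArea(cs[k])<100: continue
        hm=np.zeros_like(m); cv2.drawContours(hm,cs,k,1,-1); hm[m>0]=0
        q=np.argwhere(hm)[:,::-1].mean(0); d=np.linalg.norm(q-pe)
        if best is None or d<best[0]: best=(d,q,cv2.contourArea(cs[k]),hi[0][k][3])
    d,q,ar,par=best; eye=plane(c,T,q,z0+.006)
    bm=np.zeros_like(m); cv2.drawContours(bm,cs,par,1,-1)
    pts=np.array([plane(c,T,p[::-1],z0+.012)[:2] for p in np.argwhere(bm)])
    r=np.linalg.norm(pts-eye[:2],axis=1); far=pts[(r>.032)&(r<.11)]
    vx,vy,x0,y0=cv2.fitLine(far.astype(np.float32),cv2.DIST_HUBER,0,.001,.001).ravel()
    u=np.array([vx,vy]); u*=np.sign(u@(eye[:2]-far.mean(0)))
    print('px',q.round(1),'off',round(d,1),'hole d mm',round(2e3*np.sqrt(ar/np.pi)*np.linalg.norm(eye-T[:3,3])/c['fx'],1),'rmax',r.max().round(3),'side',round(float(np.cross(u,eye[:2]-[x0,y0]))*1e3,1))
    return eye, np.array([x0,y0])+u*(u@(eye[:2]-[x0,y0])-.045), float(np.arctan2(u[1],u[0]))
E
python3 nudge.py '[[0.088,0.085,-0.157,0.062,0.4],[0.088,0.085,-0.157,0.062,0.4],[0.088,0.085,-0.157,0.062,0.4],[0.088,0.085,-0.157,0.062,0.4],[0.088,0.085,-0.157,0.062,0.4],[0.06,0.085,-0.157,0.062,0.4],[0.05,0.085,-0.157,0.062,0.4],[0.05,0.085,-0.157,0.062,0.4]]'
python3 - <<'E'
from h import *
im,c,T=view('wrist','w7')
e,g,a=wsp(im,c,T,[.5233,.1103]); print(e,g,a,shift([g[0],g[1],.003],a-np.pi))
E
```

```text
t: 20.73
eef_pos: [0.4788, 0.1025, 0.1584]
ee_rot: [-3.141, -0.001, -2.963]
force: [0.3, -0.5, -0.4]
width: 0.0729
gripper_force: 0.0
px [212.6 261.1] off 74.3 hole d mm 35.4 rmax 0.393 side -10.8
[0.5642812  0.04150539 0.006     ] [0.5634846  0.08776982] -1.3186269998550415 (array([-0.0804, -0.0301,  0.1557]), np.float64(1.4977678335230813))
```

View pics/w7.png

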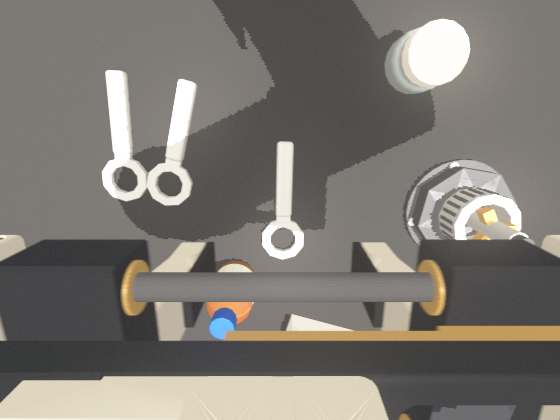

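Run:
```python
from h import *
im,c,T=view('wrist')
print(im[238,283],im[180,285],im[240,240],im[225,283],im[250,283])
for t in (120,140,160):
  e,g,a=wsp(im,c,T,[.5233,.1103],0,t); print(t,e,g,a,shift([g[0],g[1],.003],a-np.pi))
```

```text
[143 137 133] [241 237 229] [131 126 122] [240 236 227] [216 208 196]
px [168.8 182.9] off 125.1 hole d mm 26.1 rmax 0.412 side 39.4
120 [ 0.4880578 -0.0111382  0.006    ] [ 0.42844367 -0.01636702] -0.6322673559188843 (array([ 0.0712, -0.1088,  0.156 ]), np.float64(0.8119821245950782))
px [282.1 237.7] off 1.8 hole d mm 23.7 rmax 0.1 side 0.5
140 [0.52523074 0.1106454  0.006     ] [0.4808249  0.10334147] 0.15247991681098938 (array([-0.0017, -0.0003,  0.156 ]), np.float64(0.02723485186520458))
px [281.9 237.8] off 1.9 hole d mm 24.5 rmax 0.1 side 0.3
160 [0.52538497 0.11043666 0.006     ] [0.48094777 0.10333752] 0.15285415947437286 (array([-0.0018, -0.0004,  0.156 ]), np.float64(0.026860609201821095))
```

```bash
sed -i 's/thr=100/thr=165/' h.py; python3 nudge.py '[[0.05,-0.0018,-0.0004,0.04,0.027],[0.05,-0.0018,-0.0004,0.08,0.027],[0.05,-0.0018,-0.0004,0.11,0.027],[0.05,-0.0018,-0.0004,0.13,0.027],[0.05,-0.0018,-0.0004,0.14,0.027],[0.05,-0.0018,-0.0004,0.145,0.027],[0.05,-0.0018,-0.0004,0.145,0.027],[0.05,-0.0018,-0.0004,0.145,0.027]]'; python3 -c "
from h import *
print(shift([.4809,.1033,.003],.153-np.pi))"
```

```text
t: 21.5
eef_pos: [0.4813, 0.1033, 0.0145]
ee_rot: [3.142, 0.0, -2.989]
force: [-0.5, 0.2, -0.3]
width: 0.0502
gripper_force: 0.0
(array([0.0004, 0.    , 0.0115]), np.float64(-7.627649518626711e-05))
```

```bash
python3 nudge.py '[[0.05,0,0,0.006,0],[0.05,0,0,0.0115,0],[0.05,0,0,0.0115,0],[0.05,0,0,0.0115,0],[0.005,0,0,0.0115,0],[0.005,0,0,0.0115,0],[0.005,0,0,0.0115,0],[0.005,0,0,0.0115,0],[0.005,0,0,0.0115,0],[0.005,0,0,0.0115,0],[0.005,0,0,0.0115,0],[0.005,0,0,0.0115,0]]' 35; python3 nudge.py '[[0.005,0,0,-0.04,0],[0.005,0,0,-0.08,0],[0.005,0,0,-0.12,0],[0.005,0,0,-0.16,0],[0.005,0,0,-0.2,0],[0.005,0,0,-0.235,0],[0.005,0,0,-0.235,0],[0.005,0,0,-0.235,0]]' 35
```

```text
t: 22.5
eef_pos: [0.481, 0.1026, 0.0027]
ee_rot: [3.142, 0.0, -2.99]
force: [0.1, 0.2, 1.4]
width: 0.0153
gripper_force: 35.0
t: 23.17
eef_pos: [0.4817, 0.1031, 0.2397]
ee_rot: [3.139, 0.004, -2.99]
force: [0.7, -0.4, -1.6]
width: 0.0157
gripper_force: 35.0
```

```bash
python3 -c "
from h import *
print(shift([.55,-.13,.29],-.07-np.pi))"
```

```text
(array([-0.0325, -0.2407, -0.0507]), np.float64(0.22174783935931996))
```

```bash
python3 nudge.py '[[0.005,0,0,-0.03,0],[0.005,-0.0325,-0.2407,-0.05,0.22],[0.005,-0.0325,-0.2407,-0.05,0.22],[0.005,-0.0325,-0.2407,-0.05,0.22],[0.005,-0.0325,-0.2407,-0.05,0.22],[0.005,-0.0325,-0.2407,-0.05,0.22],[0.005,-0.0325,-0.2407,-0.05,0.22],[0.005,-0.0325,-0.2407,-0.05,0.22],[0.005,-0.0325,-0.2407,-0.05,0.22],[0.005,-0.0325,-0.2407,-0.05,0.22],[0.005,-0.0325,-0.2407,-0.05,0.22]]'
python3 - <<'E'
from h import *
im,c,T=view('wrist','w8')
print(pose()[:3,3])
for p in ((.58,-.096,.2),(.575,-.166,.2),(.57,-.235,.2),(.5655,-.306,.2)): print(proj(c,T,p))
E
```

```text
t: 24.08
eef_pos: [0.5489, -0.1297, 0.2865]
ee_rot: [3.141, -0.002, 3.074]
force: [-0.4, 0.8, -0.2]
width: 0.0157
gripper_force: 35.0
[ 0.54902834 -0.12947449  0.28696602]
[325.89048191 246.21677981]
[241.48559261 245.88407873]
[158.23114441 245.47608636]
[ 72.69854802 245.77736359]
```

View pics/w8.png

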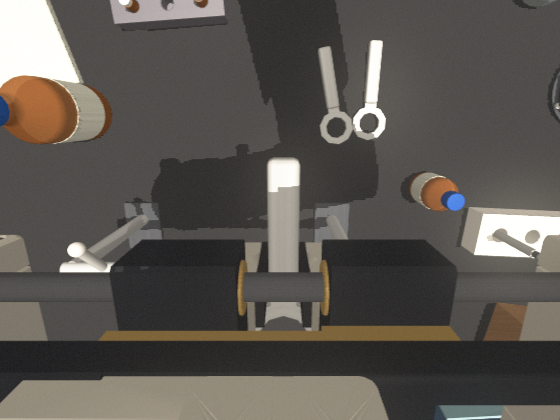

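```bash
python3 nudge.py '[[0.005,-0.035,0,-0.01,0],[0.005,-0.035,0,-0.01,0],[0.005,-0.035,0,-0.01,0],[0.005,-0.035,0,-0.01,0]]'|grep eef
python3 - <<'E'
from h import *
im,c,T=view('wrist','w9')
for p in ((.58,-.096,.2),(.575,-.166,.2),(.57,-.235,.2),(.5655,-.306,.2)):
    q=proj(c,T,p); print('exp',q.round(1))
    u,v=q.astype(int); 
g=cv2.cvtColor(im,cv2.COLOR_RGB2GRAY)
ci=cv2.HoughCircles(cv2.GaussianBlur(g,(3,3),0),cv2.HOUGH_GRADIENT,1,15,param1=120,param2=10,minRadius=6,maxRadius=11)
for x,y,r in ci[0]:
    if 185<y<245 and g[int(y),int(x)]>170: print(x,y,r,plane(c,T,(x,y),.2).round(4))
cv2.imwrite('pics/w9c.png',im[160:260,40:440,::-1].repeat(2,0).repeat(2,1))
E
```

```text
eef_pos: [0.5842, -0.1317, 0.2973]
exp [325.3 201.7]
exp [241.2 201.3]
exp [158.2 200.8]
exp [ 72.9 201.1]
243.5 204.5 7.3 [ 0.5779 -0.1643  0.2   ]
66.5 230.5 7.4 [ 0.5908 -0.3178  0.2   ]
328.5 204.5 6.9 [ 0.5826 -0.0934  0.2   ]
531.5 210.5 7.8 [0.5991 0.0768 0.2   ]
75.5 205.5 8.2 [ 0.5694 -0.3048  0.2   ]
159.5 205.5 8.0 [ 0.5741 -0.2346  0.2   ]
499.5 209.5 8.0 [0.5964 0.0498 0.2   ]
552.5 243.5 10.3 [0.6304 0.0992 0.2   ]
353.5 231.5 6.9 [ 0.6079 -0.0727  0.2   ]
```

View pics/w9c.png

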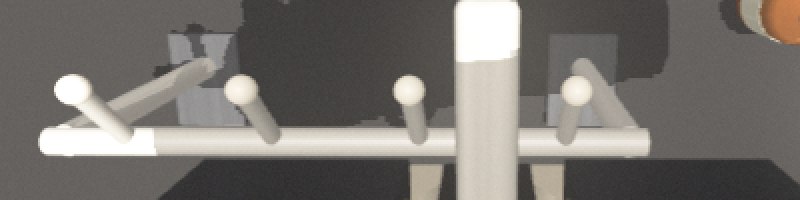

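```bash
cat >> h.py <<'E'
BALL=np.array([[.583,-.0933,.2004],[.578,-.1640,.2004],[.5735,-.2345,.2004],[.569,-.3048,.2004]])
US=np.array([.9978,-.066,0])
def peg(k,s,z,ex=.045,ez=.0033,ey=0):
    """shift that brings the eye centre to s along the stand's x and z above ball k"""
    n=np.array([.066,.9978,0]); return shift(BALL[k]+(s-ex)*US-ey*n+[0,0,z-ez],-.066-np.pi)
E
python3 -c "
from h import *
print(peg(0,.002,.03))"
```

```text
(array([0.0465, 0.0384, 0.0704]), np.float64(-0.0009188091945162569))
```

```bash
python3 nudge.py '[[0.005,0.0465,0.0384,0,0],[0.005,0.0465,0.0384,0.01,0],[0.005,0.0465,0.0384,0.04,0],[0.005,0.0465,0.0384,0.065,0],[0.005,0.0465,0.0384,0.065,0],[0.005,0.0465,0.0384,0.065,0],[0.005,0.0465,0.0384,0.065,0]]'|grep eef
python3 - <<'E'
from h import *
print(peg(0,.002,.03))
im,c,T=view('scene'); cv2.imwrite('pics/s1.png',cv2.resize(im[140:260,130:290],None,fx=4.5,fy=4.5,interpolation=cv2.INTER_CUBIC)[:,:,::-1])
E
```

```text
eef_pos: [0.5413, -0.0914, 0.2344]
(array([0.0012, 0.0009, 0.0073]), np.float64(-0.0015985404226750433))
```

View pics/s1.png

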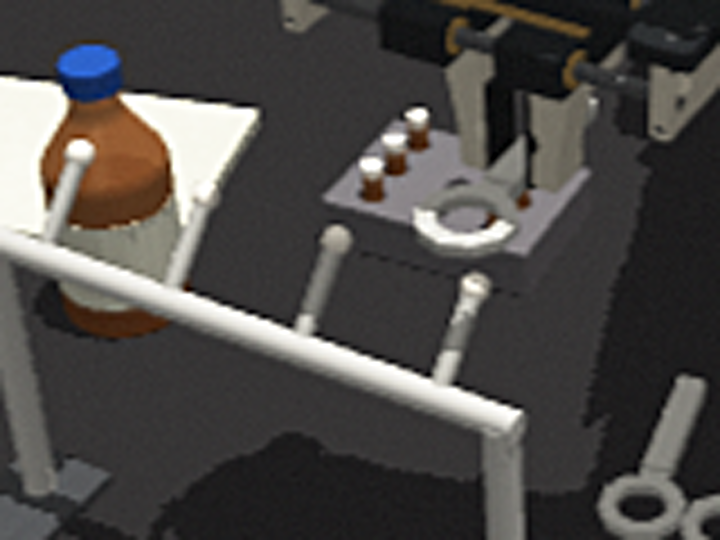

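Run:
```python
from h import *
c=arm.camera_params('scene');T=c['T']; P=pose()
e=P[:3,3]+.045*US+[0,0,.0033]
print('eye',proj(c,T,e),'seen 233.3 187.8'); print('ball',proj(c,T,BALL[0]),'seen 235.3 203.3')
print('plane eye',plane(c,T,(233.3,187.8),e[2]),e,'ball',plane(c,T,(235.3,203.3),.2004))
print(peg(0,.002,.0))
```

```text
eye [233.38873174 188.88512323] seen 233.3 187.8
ball [235.52655217 203.81801953] seen 235.3 203.3
plane eye [ 0.58350332 -0.09610724  0.23789779] [ 0.58647974 -0.09441305  0.23789779] ball [ 0.58173976 -0.09441836  0.2004    ]
(array([0.0016, 0.0009, 0.0375]), np.float64(-0.0018533057204894732))
```

```bash
python3 nudge.py '[[0.005,0.0006,0.0009,0.0075,0],[0.005,0.0006,0.0009,0.015,0],[0.005,0.0006,0.0009,0.0225,0],[0.005,0.0006,0.0009,0.03,0],[0.005,0.0006,0.0009,0.0375,0],[0.005,0.0006,0.0009,0.0375,0],[0.005,0.0006,0.0009,0.0375,0],[0.005,0.0006,0.0009,0.0375,0]]'; python3 -c "
from h import *
print(peg(0,.006,-.006),peg(0,.012,-.012),peg(0,.018,-.018))"
```

```text
t: 25.82
eef_pos: [0.5403, -0.0905, 0.1952]
ee_rot: [-3.141, 0.0, 3.073]
force: [0.7, -0.3, -0.5]
width: 0.0156
gripper_force: 35.0
(array([-0.0038,  0.    ,  0.0041]), np.float64(-0.0021017998524648362)) (array([-0.0098,  0.0001,  0.0101]), np.float64(-0.0021017998524648362)) (array([-0.0158,  0.0001,  0.0161]), np.float64(-0.0021017998524648362))
```

No contact force; slide down the peg.

```bash
python3 nudge.py '[[0.005,-0.002,0,0.002,0],[0.005,-0.004,0,0.004,0],[0.005,-0.007,0,0.007,0],[0.005,-0.01,0,0.01,0],[0.005,-0.013,0,0.013,0],[0.005,-0.016,0,0.016,0],[0.005,-0.016,0,0.016,0],[0.005,-0.016,0,0.016,0]]'; python3 -c "
from h import *
print(peg(0,.018,-.018),arm.get_state()['moment'])"
```

```text
t: 26.48
eef_pos: [0.556, -0.0915, 0.1787]
ee_rot: [-3.141, -0.001, 3.073]
force: [0.7, 0.7, -0.7]
width: 0.0154
gripper_force: 35.0
(array([-0.0001,  0.    , -0.0004]), np.float64(-0.002319105005998523)) [-0.00147785 -0.06090678 -0.00931408]
```

```bash
python3 nudge.py '[[0.045,0,0,0,0],[0.045,0,0,0,0],[0.045,0,0,0,0],[0.045,0,0,0,0],[0.045,0,0,0,0],[0.045,0,0,0,0],[0.045,0,0,0,0],[0.045,0,0,0,0],[0.045,0,0,0,0],[0.045,0,0,0,0],[0.045,0.02,0,-0.02,0],[0.045,0.05,0,-0.05,0],[0.045,0.08,0,-0.08,0],[0.045,0.08,0,-0.08,0],[0.045,0.08,0,-0.08,0]]'
python3 - <<'E'
from h import *
for n in ('scene','top'):
    im,c,T=view(n,'h1'+n); print(n)
    # expected places: hanging handle centre in front of bar: root0
    r=BALL[0]+.0354*US; 
    for dz in (.16,.14,.12,.1,.08,.07): 
        q=proj(c,T,[r[0]-.008,r[1],dz]); u,v=q.round().astype(int); print(dz,q.round(1),im[v,u-8:u+9:2,0].tolist())
im,c,T=view('top')
for s in spanners(im,c,T): print('spanner',s)
E
```

```text
t: 27.73
eef_pos: [0.4762, -0.0859, 0.2619]
ee_rot: [3.14, 0.006, 3.074]
force: [0.5, 0.7, -0.2]
width: 0.0451
gripper_force: 0.0
scene
0.16 [228.8 228. ] [148, 181, 209, 229, 242, 249, 253, 252, 167]
0.14 [229.3 235.8] [28, 29, 29, 27, 51, 93, 94, 98, 103]
0.12 [229.8 243.3] [29, 30, 30, 31, 27, 49, 94, 94, 101]
0.1 [230.2 250.7] [29, 31, 30, 27, 31, 28, 26, 43, 92]
0.08 [230.7 257.9] [54, 54, 54, 53, 54, 54, 55, 54, 106]
0.07 [230.9 261.4] [56, 56, 53, 56, 56, 55, 56, 47, 107]
top
0.16 [296.9 165.5] [123, 127, 77, 64, 69, 64, 72, 76, 73]
0.14 [296.4 167.1] [124, 114, 66, 65, 71, 74, 74, 77, 75]
0.12 [296.  168.7] [122, 55, 70, 74, 73, 71, 71, 72, 75]
0.1 [295.6 170.2] [99, 71, 72, 73, 72, 68, 75, 73, 76]
0.08 [295.2 171.6] [77, 69, 57, 68, 74, 73, 70, 75, 71]
0.07 [295.  172.4] [77, 69, 57, 68, 74, 73, 70, 75, 71]
no hole [207.89430894  66.04878049] [186  65  43   3 123]
spanner (array([ 0.624 , -0.3565,  0.006 ]), -1.669, 0.116)
spanner (array([0.492 , 0.1463, 0.006 ]), 0.498, 0.115)
```

Run:
```python
from h import *
a=cv2.imread('pics/scene0.png',0).astype(int); im,c,T=view('scene'); b=cv2.cvtColor(im,cv2.COLOR_RGB2GRAY).astype(int)
r=BALL[0]+.0354*US
print('root',proj(c,T,r),'ball',proj(c,T,BALL[0]),'tail',proj(c,T,[r[0],r[1],.09]))
for v in range(196,290,2): print(v,''.join('#' if b[v,u]>170 else '+' if b[v,u]>120 else '-' if b[v,u]>75 else '.' for u in range(205,285)),end='  |  '); print(''.join('#' if a[v,u]>170 else '+' if a[v,u]>120 else '-' if a[v,u]>75 else '.' for u in range(205,285)))
```

```text
root [225.87398021 214.20157102] ball [235.52655217 203.81801953] tail [228.6246686  256.86132453]
196 +-.....................................----.....................................  |  #-..-.....---------.---..-.---.......---+++-----.......................--..-..--
198 -...............................................................................  |  +..-------.--....-.--.-.----......-..-....------...-.-.-------------------------
200 .............................-#+................................................  |  ..-------.-.----...-....--...###-.....-..-------------.-.------.-------.-.------
202 ...........................#######..............................................  |  ..---.------------------...#######-...-..-------------.---.-.--.----------------
204 ...........................-#####+..............................................  |  --.-----------.--------.-..+######.....--------.--------------.----------.--.---
206 ...........................+###+-...............................................  |  -------.-----------------..#####+-.---...--------------.-----.
[... 6288 characters left out ...]
.-----------..-----.
282 ................................--------+--.....................................  |  ...............--.--.-------.-.--+++++++#++--...-.-.--.-------..---------.-.---.
284 ..............................----------++------................................  |  -.................-----.--.-..-+++++++++++++++++--....-------.--.---..----.----.
286 ..................................------++-----------...........................  |  -----.-...............------.-..-.-++++++#++++++++++---.-------.------.----..---
288 ...................................-----++-----------...........................  |  -.--.------.-.....................-++++++#+++++++++++-..----.-------.---------.-
```

Run:
```python
from h import *
c=arm.camera_params('top'); T=c['T']
for q in ((264,224),(280,222),(262,259),(285,257)): print(plane(c,T,q,.006).round(3))
print(shift([.445,-.05,.16],-np.pi+.1))
```

```text
[ 0.484 -0.013  0.006]
[ 0.489 -0.056  0.006]
[ 0.392 -0.007  0.006]
[ 0.396 -0.067  0.006]
(array([0.0334, 0.0339, 0.0981]), np.float64(-0.16835927453472443))
```

```bash
python3 nudge.py '[[0.045,0.033,0.034,0.03,-0.168],[0.045,0.033,0.034,0.06,-0.168],[0.045,0.033,0.034,0.1,-0.168],[0.045,0.033,0.034,0.1,-0.168],[0.045,0.033,0.034,0.1,-0.168],[0.045,0.033,0.034,0.1,-0.168]]'
python3 - <<'E'
from h import *
im,c,T=view('wrist','w10')
for n,e0 in (('C',[.489,-.056]),('B',[.486,-.013])):
    for t in (165,185):
        e,g,a=wsp(im,c,T,e0,0,t); print(n,e,g,a,shift([g[0],g[1],.014],a-np.pi))
E
```

```text
t: 28.43
eef_pos: [0.447, -0.05, 0.1603]
ee_rot: [-3.141, -0.0, -3.042]
force: [0.6, 0.1, 0.4]
width: 0.0447
gripper_force: 0.0
px [274.5 234. ] off 2.2 hole d mm 25.0 rmax 0.116 side 49.3
C [ 0.49104228 -0.05463037  0.006     ] [0.4876052  0.01199434] -2.349724531173706 (array([-0.0459,  0.0577,  0.1469]), np.float64(2.4493765622237857))
px [274.5 234. ] off 2.3 hole d mm 25.5 rmax 0.116 side -53.0
C [ 0.49109331 -0.05465886  0.006     ] [ 0.42217846 -0.04543687] 0.7338497042655945 (array([0.0249, 0.007 , 0.1468]), np.float64(-0.6341976732155148))
px [274.5 234. ] off 39.9 hole d mm 25.0 rmax 0.116 side 49.3
B [ 0.49104228 -0.05463037  0.006     ] [0.4876052  0.01199434] -2.349724531173706 (array([-0.0459,  0.0577,  0.1469]), np.float64(2.4493765622237857))
px [274.5 234. ] off 40.0 hole d mm 25.5 rmax 0.116 side -53.0
B [ 0.49109331 -0.05465886  0.006     ] [ 0.42217846 -0.04543687] 0.7338497042655945 (array([0.0249, 0.007 , 0.1468]), np.float64(-0.6341976732155148))
```

```bash
sed -i 's/def wsp(im,c,T,e,z0=0.,thr=165):/def wsp(im,c,T,e,z0=0.,thr=165,a0=None):/; s/    r=np.linalg.norm(pts-eye\[:2\],axis=1); far/    if a0 is not None:\n        w=pts-eye[:2]; k=np.array([-np.sin(a0),np.cos(a0)]); pts=pts[(abs(w@k)<.018)\&(w@[np.cos(a0),np.sin(a0)]<0)]\n    r=np.linalg.norm(pts-eye[:2],axis=1); far/' h.py
python3 - <<'E'
from h import *
im,c,T=view('wrist')
for n,e0,a0 in (('C',[.490,-.055],.117),('B',[.486,-.012],-.065)):
    for t in (165,185):
        e,g,a=wsp(im,c,T,e0,0,t,a0); print(n,e,g,a,shift([g[0],g[1],.014],a-np.pi))
E
```

```text
px [274.4 232.9] off 0.7 hole d mm 25.1 rmax 0.1 side 0.1
C [ 0.4906823  -0.05462659  0.006     ] [ 0.44608035 -0.06059894] 0.13199147582054138 (array([ 0.0028, -0.0106,  0.147 ]), np.float64(-0.03251350280553389))
px [274.4 233. ] off 0.8 hole d mm 25.4 rmax 0.1 side -0.0
C [ 0.49079411 -0.05461243  0.006     ] [ 0.44618498 -0.0605307 ] 0.13225971162319183 (array([ 0.0027, -0.0105,  0.147 ]), np.float64(-0.03278173860818434))
px [274.4 232.9] off 40.8 hole d mm 25.1 rmax 0.1 side 3.4
B [ 0.4906823  -0.05462659  0.006     ] [ 0.44594269 -0.06056549] 0.055455129593610764 (array([ 0.0029, -0.0105,  0.147 ]), np.float64(0.04402284342139673))
px [274.4 233. ] off 40.8 hole d mm 25.4 rmax 0.1 side 3.3
B [ 0.49079411 -0.05461243  0.006     ] [ 0.44606847 -0.06056496] 0.05935966596007347 (array([ 0.0028, -0.0105,  0.147 ]), np.float64(0.04011830705493402))
```

```bash
python3 nudge.py '[[0.03,0.0028,-0.0105,0.04,-0.033],[0.03,0.0028,-0.0105,0.08,-0.033],[0.03,0.0028,-0.0105,0.11,-0.033],[0.03,0.0028,-0.0105,0.125,-0.033],[0.03,0.0028,-0.0105,0.133,-0.033],[0.03,0.0028,-0.0105,0.133,-0.033],[0.03,0.0028,-0.0105,0.133,-0.033],[0.03,0.0028,-0.0105,0.133,-0.033]]' 35; python3 -c "
from h import *
print(shift([.4462,-.0606,.003],.132-np.pi))"
```

```text
t: 29.2
eef_pos: [0.4454, -0.0603, 0.0277]
ee_rot: [3.141, 0.003, -3.009]
force: [0.9, -0.4, -0.3]
width: 0.0301
gripper_force: 0.0
(array([-0.0007, -0.0004,  0.0247]), np.float64(0.0010253967082642923))
```

```bash
python3 nudge.py '[[0.03,-0.0007,0,0.008,0],[0.03,-0.0007,0,0.016,0],[0.03,-0.0007,0,0.022,0],[0.03,-0.0007,0,0.0247,0],[0.03,-0.0007,0,0.0247,0],[0.03,-0.0007,0,0.0247,0],[0.005,-0.0007,0,0.0247,0],[0.005,-0.0007,0,0.0247,0],[0.005,-0.0007,0,0.0247,0],[0.005,-0.0007,0,0.0247,0],[0.005,-0.0007,0,0.0247,0],[0.005,-0.0007,0,0.0247,0]]' 35; python3 nudge.py '[[0.005,0,0,-0.02,0],[0.005,0,0,-0.05,0],[0.005,0,0,-0.09,0],[0.005,0,0,-0.13,0],[0.005,0,0,-0.17,0],[0.005,0,0,-0.21,0],[0.005,0,0,-0.24,0],[0.005,0,0,-0.24,0],[0.005,0,0,-0.24,0]]' 35;  python3 -c "
from h import *
print(peg(1,-.03,.05), peg(1,.003,.04))"
```

```text
t: 30.2
eef_pos: [0.4447, -0.0605, 0.0016]
ee_rot: [3.142, 0.0, -3.009]
force: [0.0, 0.0, 1.7]
width: 0.0155
gripper_force: 35.0
t: 30.95
eef_pos: [0.4452, -0.0603, 0.2431]
ee_rot: [3.141, 0.004, -3.009]
force: [0.4, 0.3, -1.9]
width: 0.0153
gripper_force: 35.0
(array([-0.0444, -0.1056, -0.0039]), np.float64(0.19867445610608714)) (array([-0.0767, -0.1121,  0.0063]), np.float64(0.19867445610608714))
```

```bash
python3 nudge.py '[[0.005,-0.044,-0.106,-0.004,0.2],[0.005,-0.044,-0.106,-0.004,0.2],[0.005,-0.044,-0.106,-0.004,0.2],[0.005,-0.077,-0.112,0,0.2],[0.005,-0.077,-0.112,0.004,0.2],[0.005,-0.077,-0.112,0.004,0.2],[0.005,-0.077,-0.112,0.004,0.2],[0.005,-0.077,-0.112,0.004,0.2]]';  python3 - <<'E'
from h import *
print(peg(1,.003,.03,.046,.0044),peg(1,.003,0,.046,.0044))
im,c,T=view('scene'); b=cv2.cvtColor(im,cv2.COLOR_RGB2GRAY).astype(int); P=pose()
print('eye exp',proj(c,T,P[:3,3]+.046*US+[0,0,.0044]),'ball',proj(c,T,BALL[1]))
for v in range(164,200,1): print(v,''.join('#' if b[v,u]>170 else '+' if b[v,u]>120 else '-' if b[v,u]>85 else '.' for u in range(175,240)))
E
```

```text
t: 31.62
eef_pos: [0.5348, -0.161, 0.2367]
ee_rot: [3.142, -0.002, 3.075]
force: [-0.4, -0.0, -0.6]
width: 0.0154
gripper_force: 35.0
(array([-0.0004, -0.0001,  0.0107]), np.float64(-0.0008654061037081107)) (array([-0.0004, -0.0001,  0.0407]), np.float64(-0.0008654061037081107))
eye exp [202.04646976 176.86444988] ball [204.44082308 193.33626981]
164 ############-..............-----...-++++-.-----------............
165 ############+...............----.-++++++-.-----------............
166 ############-..................--+++++++-.-----------............
167 ###########+-...................-+++++++-.----------.............
168 ##########+-...................-----+++-...--------..............
169 ##########+-..................-+++------...--------+--...........
170 #########+-............--+++++++++++---.+-.-+----.+++++++-.......
171 #########-..........-+++++++++++++++--..#####..-..-+++++++++---..
172 ########+-.........-++++-------++++++--++###+-....-++++++++++++++
173 #######+-........-++++-----------++++++++-+++-...-+++++++++++++++
174 #######-........-++++-----..------++++++-.-..-+
[... 1068 characters left out ...]

190 ............................+#+-.................-+++++++++++-...
191 ...........................+####-...................-+++++++++-..
192 ...........................+####+.......................-++++++--
193 ..........................-++++++...........................-++++
194 ...........................+++++-..............................-+
195 ...........................-++++.................................
196 ..........................-++--..................................
197 ..........................-++-...................................
198 ..........................-++-...................................
199 .........................-++--...................................
```

```bash
python3 nudge.py '[[0.005,-0.0004,0.0015,0.008,0],[0.005,-0.0004,0.0015,0.016,0],[0.005,-0.0004,0.0015,0.024,0],[0.005,-0.0004,0.0015,0.032,0],[0.005,-0.0004,0.0015,0.0407,0],[0.005,-0.0004,0.0015,0.0407,0],[0.005,-0.0004,0.0015,0.0407,0]]'; python3 nudge.py '[[0.005,-0.002,0,0.002,0],[0.005,-0.004,0,0.004,0],[0.005,-0.007,0,0.007,0],[0.005,-0.01,0,0.01,0],[0.005,-0.013,0,0.013,0],[0.005,-0.016,0,0.017,0],[0.005,-0.016,0,0.017,0],[0.005,-0.016,0,0.017,0]]'; python3 -c "
from h import *
print(peg(1,.018,-.018,.046,.0044),arm.get_state()['moment'])"
```

```text
t: 32.25
eef_pos: [0.5358, -0.1599, 0.196]
ee_rot: [-3.141, -0.002, 3.074]
force: [0.3, -0.3, -0.1]
width: 0.0153
gripper_force: 35.0
t: 32.92
eef_pos: [0.5527, -0.161, 0.1796]
ee_rot: [-3.142, 0.0, 3.074]
force: [-0.4, -1.0, -1.0]
width: 0.0155
gripper_force: 35.0
(array([ 0.0026, -0.0014,  0.0016]), np.float64(-0.001119284116462893)) [-0.08355378  0.06028416  0.01593629]
```

```bash
python3 nudge.py '[[0.045,0,0,0,0],[0.045,0,0,0,0],[0.045,0,0,0,0],[0.045,0,0,0,0],[0.045,0,0,0,0],[0.045,0,0,0,0],[0.045,0,0,0,0],[0.045,0,0,0,0],[0.045,0,0,0,0],[0.045,0,0,0,0],[0.045,0.02,0,-0.02,0],[0.045,0.05,0,-0.05,0],[0.045,0.08,0,-0.08,0],[0.045,0.08,0,-0.08,0],[0.045,0.08,0,-0.08,0]]'
python3 - <<'E'
from h import *
im,c,T=view('scene'); b=cv2.cvtColor(im,cv2.COLOR_RGB2GRAY).astype(int)
for v in range(188,284,2): print(v,''.join('#' if b[v,u]>170 else '+' if b[v,u]>120 else '-' if b[v,u]>75 else '.' for u in range(170,280)))
im,c,T=view('top')
for s in spanners(im,c,T): print('spanner',s)
print(shift([.44,-.005,.16],-np.pi-.06))
E
```

```text
t: 34.17
eef_pos: [0.4723, -0.1556, 0.2626]
ee_rot: [3.141, 0.006, 3.075]
force: [0.4, 0.1, 0.1]
width: 0.0448
gripper_force: 0.0
188 #####+.......................................--++++++++----+++++++++-...-++++++++++-..........................
190 +###+-..........................-###+...............---+++++++++++-......-+++++++-............................
192 +##+-..........................-######-....................---++++++----++++++++-.............................
194 ###+...........................-+####+.............................--+++++++++-...............................
196 ##+............................+###+-.....................................----................................
198 #+-...........................-###+-..........................................................................
200 +-...........................-###+-.............................+#+...........................................
202 +............................+###+............................#######.........................................
204 +...........................+###+.............
[... 4152 characters left out ...]
...........------+-.................................
278 .....................................................................------+--................................
280 .....................................................................------+-.................................
282 ...................................................................--------++-................................
no hole [207.76612903  66.04032258] [186  65  43   3 124]
no hole [176.02941176 283.52941176] [172 275   8  18 102]
spanner (array([ 0.6378, -0.0977,  0.006 ]), 1.658, 0.151)
spanner (array([ 0.6081, -0.0011,  0.006 ]), 0.064, 0.222)
(array([0.0424, 0.1479, 0.0998]), np.float64(-0.007250954308680946))
```

```bash
python3 nudge.py '[[0.045,0.042,0.04,0.03,0],[0.045,0.042,0.08,0.06,0],[0.045,0.042,0.12,0.1,0],[0.045,0.042,0.148,0.1,0],[0.045,0.042,0.148,0.1,0],[0.045,0.042,0.148,0.1,0],[0.045,0.042,0.148,0.1,0]]'
python3 - <<'E'
from h import *
im,c,T=view('wrist','w10')
for n,e0,a0 in (('B',[.488,-.012],-.065),):
    for t in (140,165,185):
        e,g,a=wsp(im,c,T,e0,0,t,a0); print(n,e,g,a,shift([g[0],g[1],.014],a-np.pi))
E
```

```text
t: 34.85
eef_pos: [0.4399, -0.0043, 0.1579]
ee_rot: [-3.14, -0.004, 3.077]
force: [-0.2, -0.6, 0.3]
width: 0.0448
gripper_force: 0.0
px [279.6 240. ] off 0.8 hole d mm 24.5 rmax 0.1 side -0.1
B [ 0.48810666 -0.01121576  0.006     ] [ 0.44326915 -0.00739366] -0.08277884125709534 (array([-0.0035, -0.0022,  0.1447]), np.float64(0.01708765611264873))
px [279.5 240.1] off 0.7 hole d mm 25.0 rmax 0.1 side -0.4
B [ 0.48814289 -0.01130575  0.006     ] [ 0.44331391 -0.00736866] -0.07933264970779419 (array([-0.0035, -0.0021,  0.1447]), np.float64(0.013641464563347583))
px [279.5 240.2] off 0.7 hole d mm 25.4 rmax 0.1 side 0.4
B [ 0.48830035 -0.01130687  0.006     ] [ 0.44344711 -0.00765615] -0.0895700678229332 (array([-0.0037, -0.0024,  0.1447]), np.float64(0.02387888267848659))
```

```bash
python3 nudge.py '[[0.045,-0.0035,-0.0022,0.04,0.015],[0.045,-0.0035,-0.0022,0.08,0.015],[0.045,-0.0035,-0.0022,0.11,0.015],[0.045,-0.0035,-0.0022,0.125,0.015],[0.045,-0.0035,-0.0022,0.133,0.015],[0.045,-0.0035,-0.0022,0.133,0.015],[0.045,-0.0035,-0.0022,0.133,0.015],[0.045,-0.0035,-0.0022,0.133,0.015]]' 35; python3 -c "
from h import *
print(shift([.4433,-.0075,.0025],-.082-np.pi))"
```

```text
t: 35.57
eef_pos: [0.4448, -0.0075, 0.0278]
ee_rot: [3.141, 0.002, 3.059]
force: [-0.3, 0.1, 0.2]
width: 0.0451
gripper_force: 0.0
(array([ 0.0016, -0.0002,  0.0253]), np.float64(-0.0004485339589699322))
```

```bash
python3 nudge.py '[[0.045,0.0005,0,0.008,0],[0.045,0.0005,0,0.016,0],[0.045,0.0005,0,0.022,0],[0.045,0.0005,0,0.0245,0],[0.045,0.0005,0,0.0245,0],[0.045,0.0005,0,0.0245,0],[0.005,0.0005,0,0.0245,0],[0.005,0.0005,0,0.0245,0],[0.005,0.0005,0,0.0245,0],[0.005,0.0005,0,0.0245,0],[0.005,0.0005,0,0.0245,0],[0.005,0.0005,0,0.0245,0],[0.005,0.0005,0,0.0245,0],[0.005,0.0005,0,0.0245,0]]' 35; python3 nudge.py '[[0.005,0,0,-0.02,0],[0.005,0,0,-0.05,0],[0.005,0,0,-0.09,0],[0.005,0,0,-0.13,0],[0.005,0,0,-0.17,0],[0.005,0,0,-0.21,0],[0.005,0,0,-0.24,0],[0.005,0,0,-0.24,0],[0.005,0,0,-0.24,0]]' 35;  python3 -c "
from h import *
print(peg(2,-.05,.045), peg(2,.003,.04))"
```

```text
t: 36.73
eef_pos: [0.4433, -0.0074, 0.0024]
ee_rot: [3.142, 0.0, 3.059]
force: [-0.9, 0.9, 2.8]
width: 0.0155
gripper_force: 35.0
t: 37.48
eef_pos: [0.4438, -0.0071, 0.2438]
ee_rot: [3.139, 0.003, 3.059]
force: [-0.1, 0.2, -1.6]
width: 0.0151
gripper_force: 35.0
(array([-0.053 , -0.2175,  0.0014]), np.float64(-0.01632165178395084)) (array([-0.1059, -0.2166,  0.0066]), np.float64(-0.01632165178395084))
```

```bash
python3 nudge.py '[[0.005,-0.053,-0.2175,0.0,-0.016],[0.005,-0.053,-0.2175,0.0,-0.016],[0.005,-0.053,-0.2175,0.0,-0.016],[0.005,-0.053,-0.2175,0.0,-0.016],[0.005,-0.053,-0.2175,0.0,-0.016],[0.005,-0.053,-0.2175,0.0,-0.016],[0.005,-0.106,-0.2166,0.004,-0.016],[0.005,-0.106,-0.2166,0.004,-0.016],[0.005,-0.106,-0.2166,0.004,-0.016],[0.005,-0.106,-0.2166,0.004,-0.016],[0.005,-0.106,-0.2166,0.004,-0.016]]';  python3 - <<'E'
from h import *
print(peg(2,.003,.03,.045,.0036),peg(2,.003,0,.045,.0036))
im,c,T=view('scene'); b=cv2.cvtColor(im,cv2.COLOR_RGB2GRAY).astype(int); P=pose()
print('eye exp',proj(c,T,P[:3,3]+.045*US+[0,0,.0036]),'ball',proj(c,T,BALL[2]))
for v in range(154,190,1): print(v,''.join('#' if b[v,u]>170 else '+' if b[v,u]>120 else '-' if b[v,u]>85 else '.' for u in range(145,210)))
E
```

```text
t: 38.4
eef_pos: [0.5301, -0.2317, 0.2366]
ee_rot: [3.141, -0.003, 3.075]
force: [0.1, -0.0, -0.9]
width: 0.0156
gripper_force: 35.0
(array([-0.0016,  0.0001,  0.0098]), np.float64(-0.0002038651630833499)) (array([-0.0016,  0.0001,  0.0398]), np.float64(-0.0002038651630833499))
eye exp [172.02729943 167.16656992] ball [174.86795627 183.53747497]
154 -----------.................-----...-+++..-----------............
155 ---------...................----...-++++..-----------............
156 -------......................----.-+++++-.-----------............
157 ................................-+++++++-.-----------............
158 ................................-+++++++..----------.............
159 ...............................------++-..-+------...............
160 ...........---............-----++++------..------................
161 ...........+########-.-++++++++++++++----...----.................
162 -.......--..########+++++++-++++++++---..........................
163 +......--...-######++++----------++++-...........................
164 -............-####++++--.........-+++#####-.....
[... 1067 characters left out ...]

180 +--.-----------........+#########+-.........................-++++
181 --..------.............+########+-.........................-+++++
182 --.....-...............-####++#++-........................-+++++-
183 -.....................-+####+++++-.......................+++++++-
184 -.....................++####+++++-.......................-+++++++
185 -....................-+-####-++++...........................-++++
186 .....................-++####----................................-
187 ....................+-+++##+---..................................
188 ..................-++++++##----..................................
189 ..............++-++++++++##---...................................
```

```bash
python3 nudge.py '[[0.005,-0.001,0.0005,0.008,0],[0.005,-0.001,0.0005,0.016,0],[0.005,-0.001,0.0005,0.024,0],[0.005,-0.001,0.0005,0.032,0],[0.005,-0.001,0.0005,0.0398,0],[0.005,-0.001,0.0005,0.0398,0],[0.005,-0.001,0.0005,0.0398,0]]'; python3 nudge.py '[[0.005,-0.002,0,0.002,0],[0.005,-0.004,0,0.004,0],[0.005,-0.007,0,0.007,0],[0.005,-0.01,0,0.01,0],[0.005,-0.013,0,0.013,0],[0.005,-0.015,0,0.017,0],[0.005,-0.015,0,0.017,0],[0.005,-0.015,0,0.017,0]]'; python3 -c "
from h import *
print(peg(2,.018,-.018,.045,.0036),arm.get_state()['moment'])"
```

```text
t: 39.03
eef_pos: [0.5317, -0.2316, 0.1978]
ee_rot: [-3.142, -0.001, 3.075]
force: [0.2, 0.3, -0.7]
width: 0.0155
gripper_force: 35.0
t: 39.7
eef_pos: [0.5477, -0.2326, 0.1814]
ee_rot: [-3.141, 0.001, 3.076]
force: [0.2, 0.4, -1.6]
width: 0.0155
gripper_force: 35.0
(array([ 0.0011, -0.0002,  0.0026]), np.float64(-2.0851828463008815e-05)) [-0.02159747 -0.02512959  0.00400714]
```

```bash
python3 nudge.py '[[0.045,0,0,0,0],[0.045,0,0,0,0],[0.045,0,0,0,0],[0.045,0,0,0,0],[0.045,0,0,0,0],[0.045,0,0,0,0],[0.045,0,0,0,0],[0.045,0,0,0,0],[0.045,0,0,0,0],[0.045,0,0,0,0],[0.045,0.02,0,-0.02,0],[0.045,0.05,0,-0.05,0],[0.045,0.08,0,-0.08,0],[0.045,0.08,0,-0.12,0],[0.045,0.08,0,-0.12,0],[0.045,0.08,0,-0.12,0],[0.045,0.08,0,-0.12,0],[0.045,0.08,0,-0.12,0],[0.045,0.08,0,-0.12,0],[0.045,0.08,0,-0.12,0]]'
python3 - <<'E'
from h import *
im,c,T=view('scene','sf'); b=cv2.cvtColor(im,cv2.COLOR_RGB2GRAY).astype(int)
for v in range(180,264,2): print(v,''.join('#' if b[v,u]>170 else '+' if b[v,u]>120 else '-' if b[v,u]>72 else '.' for u in range(130,260)))
h=cv2.cvtColor(im,cv2.COLOR_RGB2HSV); bl,_=blobs((h[...,0]>100)&(h[...,0]<120)&(h[...,1]>180)&(h[...,2]>120),40,400)
h0=cv2.cvtColor(cv2.imread('pics/scene0.png'),cv2.COLOR_BGR2HSV); bl0,_=blobs((h0[...,0]>100)&(h0[...,0]<120)&(h0[...,1]>180)&(h0[...,2]>120),40,400)
print('caps',[x[1].round(1).tolist() for x in bl],[x[1].round(1).tolist() for x in bl0])
g0=cv2.imread('pics/scene0.png',0)
print('jar/rack/lid diff',[int(abs(cv2.cvtColor(im,cv2.COLOR_RGB2GRAY).astype(int)-g0)[y0:y1,x0:x1].mean()) for x0,x1,y0,y1 in ((385,415,218,250),(320,420,300,372))])
print('column top/seat exp',proj(c,T,[.4641,.2802,.101]),proj(c,T,[.4641,.2802,.066]))
for v in range(234,290,2): print(v,''.join('#' if b[v,u]>170 else '+' if b[v,u]>120 else '-' if b[v,u]>72 else '.' for u in range(395,455)))
E
```

```text
t: 41.37
eef_pos: [0.4671, -0.2272, 0.3003]
ee_rot: [3.141, -0.002, 3.075]
force: [0.7, -0.2, -0.7]
width: 0.0446
gripper_force: 0.0
180 #########-...+##+----------------.....+#########--.........................-++++-....-+++++++++++++--...-++++++++++++-............
182 ##########..+###------------..........-##########........................-+++++-.....-+++++++++++++-...-++++++++-......-.....--...
184 ##########.-###+-....................--####+####+.......................-+++++++-....-+++++++++++++++++++++++###-.......-...-.....
186 ##########++##+-....................---######+-...............................--++++++++++++++-....-++++++++++++-..........-......
188 #############+-..................------+#####+.......................................--++++++++----++++++++-.......---...-........
190 #############+----.......-----+---------+###+-..........................-####...............---+++++++++++-.......................
192 #######++###+------+-+++++--------------+##+-..........................-######-....................---++--........................
194 ############+-----
[... 5996 characters left out ...]
..........######---..---------#####-..............
270 ...............-----####+--------------########+............
272 ...........-------..#####---+#####+--------+####-...........
274 ...........---+---..+####------+#+---------.+####...........
276 ........-.-----......-+####+...-----------.-#####...........
278 ..........----.......---+#####+---------.++#####-...........
280 ......-..-----.......-..--+####################-.--.........
282 .....-...-----......-..-...-..-+###########++-.------.......
284 .....-...-----.....-...-..--..--..--.---.--.-..-+-----......
286 ....-......----.......-..---.---.---.--..-....-------.......
288 .....##......----.....-..--..--..--..--.--...--------+-.....
```

```bash
python3 nudge.py '[[0.045,0,0,0,0],[0.045,0,0,0,0],[0.045,0,0,0,0],[0.045,0,0,0,0],[0.045,0,0,0,0],[0.045,0,0,0,0],[0.045,0,0,0,0],[0.045,0,0,0,0],[0.045,0,0,0,0],[0.045,0,0,0,0],[0.045,0,0,0,0],[0.045,0,0,0,0],[0.045,0,0,0,0],[0.045,0,0,0,0],[0.045,0,0,0,0],[0.045,0,0,0,0],[0.045,0,0,0,0],[0.045,0,0,0,0],[0.045,0,0,0,0],[0.045,0,0,0,0]]' | head -1
python3 - <<'E'
from h import *
im,c,T=view('scene'); a=cv2.imread('pics/sf.png',0).astype(int); b=cv2.cvtColor(im,cv2.COLOR_RGB2GRAY).astype(int)
print('change at rail',abs(a-b)[190:264,140:260].mean(),abs(a-b)[190:264,140:260].max())
print(arm.job_done())
E
```

```text
t: 43.08
change at rail 1.6631756756756757 33
the job is handed in; nothing more can be done
None
```

The job is handed in after 43 s of robot time. The thick column is seated in the chuck with the sleeve turned to its clockwise stop. The three spanners found on the bench (no fourth was seen) hang on separate pegs, barely changed between the last two pictures. The slim columns were not moved, and the last picture shows both bottles standing; I did not check the jar separately.

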